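Clamp a drill core in the V-block holder

TASK

Take the sandstone core from the wooden rest, lay it gently in both Vs of the holder and slide it, orange end first, up to the brass stop until it just touches. Then swing the clamp strap over it and press the strap down, no harder than it needs, until the red catch has snapped over its end and holds it. The stone is brittle, so never drop, knock or force it against the Vs or the stop, and leave the other things where they are.

Things in the scene. Friction and masses are not known exactly. Their poses are not given: they have to be found in the camera images.
- sandstone: The core to clamp: tan sandstone drill core with brown bands, a cylinder 34 mm in diameter and 160 mm long, 270 to 430 g. Origin at its centre; its y axis runs along the cylinder towards the end with the orange band (its x and z axes may have rolled).
- orange_end (a point): Centre of the flat end face of the sandstone core next to the 10 mm wide orange band, 80 mm along +y from the core's origin.
- holder: V-block holder, fixed: aluminium base plate 128 x 190 x 10 mm (y -70 to 120) with two dark steel 90 degree Vs, 48 mm high, in line along y, mouths 44 mm wide. Origin on the table under the V axis, z up. Plain V: y -60 to -40 mm, 80 mm wide; clamp V: y 48 to 72 mm, 104 mm wide; free room for fingers between. Red catch at x 45 to 70 mm of the clamp V, up to 100 mm high.
- vees: The two dark steel Vs of the holder. Origin on their common axis, 50 mm above the holder's origin, axes as the holder's. A core seated in both Vs has its own axis on this line (x = 0, z = 50 mm of the holder, parallel to y).
- stop: Brass end stop; origin in the middle of its flat face, 16 mm in diameter, on the axis of the Vs, facing -y of the holder; axes as the holder's. It is a locked screw, set somewhere between y = 78 and 90 mm of the holder, in a post at y = 99 to 113 mm, 82 mm high.
- strap (a joint): Angle of the steel clamp strap, rad: 0 closed (level across the core), 1.57 upright, up to 1.95 open, leaning to -x of the holder; starts at 1.5 to 1.85. Its stiff hinge (0.07 N m) keeps it where it is left. 96 mm long from the hinge, 24 mm wide, 6 mm thick; a sprung rubber pad below it, 46 mm from the hinge, is squeezed 3 mm by the core (about 9 N). Let go when latched, it rests at about 0.006.
- strap_press (a point): Middle of the ribbed thumb area on the strap's outer face (upper when closed), 66 mm from the hinge; closed it is at x 20, y 60, z 79 mm of the holder, clear of the catch. Closing it by pressing here takes up to some 9 to 13 N. For the catch to snap over, press about 1 mm below the closed level (strap near -0.015); hard end at -0.035 rad.
- strap_hinge (a point): Point on the strap's hinge axis, at the middle of the strap's width: x = -46, y = 60, z = 76 mm of the holder. The axis is parallel to the holder's y axis. Its lugs stand 85 mm high, y 42 to 78 mm.
- catch (a joint): Angle of the red spring catch at the +x side of the clamp V, rad: 0 is at rest with its nose reaching over the strap's end; the strap's end pushes it outward to about 0.10 rad in passing, and only when the strap is deep enough does it spring back to 0 over the strap. If it still reads about 0.1, the strap is not latched.
- core_rest: Wooden rest, fixed, 180 x 130 mm, with two places for cores parallel to its y axis, at x = -50 and +50 mm. Origin on the table under its middle. Notched bars up to 26 mm high at y = -58 to -42 and 42 to 58 mm; between them the floor is 8 mm thick and there is room for fingers. A core in it has its axis 36 mm above the table and its orange end to +y.
- basalt: Bystander: dark grey drill core, 34 mm in diameter, 160 mm long, in the other place of the rest. Origin at its centre.
- jar: Bystander: pale clear jar with a green lid, 84 mm in diameter, 115 mm high, standing beyond the work. Origin at the centre of its underside.
- glue_bottle: Bystander: white bottle with red cap, 48 mm in diameter, 120 mm high. Origin at the centre of its underside.
- brush: Bystander: small brush, 170 mm long, lying on the table between the robot and the work. Origin near its middle.

How it is judged:
On the way:
1. the core lies in both Vs with its orange end up against the stop while the strap is still open (value of joint strap above 0.6 rad and x of sandstone in the frame of holder between -0.003 and 0.003 m and z of sandstone in the frame of holder between 0.047 and 0.053 m and angle between the y axis of sandstone and the y axis of holder, either way round below 0.04 rad and y of orange_end in the frame of stop above -0.0025 m), for 0.2 s.
At the end, for the whole second after the job is handed in: The strap is latched (strap < 0.025 rad, catch < 0.03 rad) and its pad presses the core (> 1 N); the core lies at rest in both Vs (axis within 3 mm sideways and in height, within 0.04 rad), orange end within 2.5 mm of the stop; everything is released (value of joint strap below 0.025 rad and value of joint catch below 0.03 rad and contact force between strap and sandstone above 1 N and x of sandstone in the frame of holder between -0.003 and 0.003 m and z of sandstone in the frame of holder between 0.047 and 0.053 m and angle between the y axis of sandstone and the y axis of holder, either way round below 0.04 rad and y of orange_end in the frame of stop above -0.0025 m and linear speed of sandstone below 0.01 m/s); the robot touches nothing.
It fails at once if the core is pushed against the stop with more than 20 N (contact force between sandstone and stop above 20 N).
It fails at once if the core is dropped, knocked or pressed onto the Vs with more than 25 N (contact force between sandstone and vees above 25 N).
It fails at once if the strap is pressed with more than 25 N (contact force between the fingers and strap above 25 N).
It fails at once if a bystander is shifted by more than 15 mm (distance of any of basalt, jar, glue_bottle, brush from where it was at the start of the episode above 0.015 m).
It also fails if it takes over 72 s, if anything falls off the work surface, if the arm or the gripper's body presses on something with over 40 N, if the wrist force passes 120 N, or if a joint passes its speed limit or range.

ROBOT

A 7-joint arm with a two-finger parallel gripper is mounted at the origin on the work surface. World frame = base frame: x ahead of the robot, y to its left, z up, the work surface at z = 0. Lengths are in m, angles in rad, forces in N, time in s.
With the tool pointing down it reaches from about 0.4 to 0.875 m from the base axis. Payload 19.3 kg.
Tool frame: the origin (TCP) lies at the very end of the fingers, on their centre line; the grasp point (between the pads) lies 19 mm behind it; x points along the fingers, y is the direction in which the jaws open and shut, and the axes are right-handed (so a half turn about x gives the same grasp; the last joint's range is limited). The gripper opens to 85 mm and grips with 20 to 120 N. Pads are 22 mm wide; open, the fingers measure 114 mm over their backs; the gripper's body (76 mm by 85 mm) begins 54 mm behind the grasp point. The pads swing forward as they close: fully open they stand 13 mm farther back than shut.
Start: joints at [1.1, 0.521, -0.036, 1.599, 0.021, 1.021, -0.113], TCP at [0.244, -0.575, 0.231] pointing down, gripper open.
Joint ranges: [-2.91, 2.91], [-0.3, 2.13], [-1.5, 1.42], [0.17, 2.43], [-1.26, 4.41], [0.16, 1.93], [-2.52, 2.52]. Speed limits (rad/s): [1.89, 1.89, 2.39, 2.39, 3.01, 3.01, 3.01].

INTERFACE

Orientations are given as [roll, pitch, yaw] about the fixed x, y, z axes, in that order (R = Rz(yaw) Ry(pitch) Rx(roll)).
In Python, from workcell import bot, grab_frame, job_done gives the robot as it stands.
- The arm moves only by the shell command python3 -m pendant 'ROWS' [OPENING] [FORCE]. ROWS is JSON, a list of rows, each a list of 4 numbers: the shift along the tool's x, y, z in mm, then the turn about the tool's x in degrees. A call has 1 to 12 rows; each row shifts and turns the commanded pose from where the row before left it, along the tool's axes as they then stand; what a row does not reach is not made up. A row lasts 1/8 s, in which the tool goes at most 62.5 mm and 10.7 degrees, less where a joint would pass 70% of its speed; a pose out of reach is approached as far as the arm can. A call is refused whole if a number of a shift passes 62.5 or a number of a turn 10.7, either way. A call with a gripper value outside its range is refused whole. OPENING is the opening, from -1 (shut) to 1 (fully open), set as the call begins (- or left out, the last holds). The fingers move at their own pace and stop on an object; FORCE is the grip in N (left out, the last holds). Time passes only in rows, so rows that do not move let the fingers close. It gives the time, the measured TCP pose, the force and the opening at its end, in the units of the state.
- bot.observe(): the state, without advancing time (a new reading comes with each control period).
- grab_frame(name): name is "side" or "top" or "wrist"; returns a dict with "img" (384x512x3 uint8, red, green, blue), "fovy" (degrees; the focal length in pixels is half the picture's height over the tangent of half this angle, whatever the lens; pixels are square), "cx", "cy" (the principal point, pixels), "R" (3x3) and "t" (3): a world point X has camera coordinates R X + t. Camera axes: x right, y down, z forward; pixel columns grow to the right and rows downward; lengths in m; the calibration is good to about 2 mm. A picture is of the moment at which its call begins. There is no depth.
- job_done(): hands the job in, once; it reports no verdict.
The state is a dict: "clock": time; "qpos": joint angles; "qd": joint speeds; "joint_efforts": joint torques, N m; "position": TCP position; "tool_rot": TCP orientation; "force": force on the tool from outside, world axes, zero at the start; "moment": the same for the moment, N m; "grip_width": finger opening in m.
Only numpy, scipy, OpenCV 4.12 (cv2) and the standard library are available. Lean on these libraries where they do the work, as an engineer would, in place of code of your own. Each camera call takes 0.05 s, during which the arm holds its last target.

## Working session

There is one attempt and no reset: what is moved stays moved. The work goes in short steps, Python scripts to look and compute and a shell command to move; the robot and the scene stay as the last step left them, time stands still between calls to the robot, and variables do not carry over. Pictures are saved under pics/ and viewed, and the job is handed in when it is done.

```bash
ls; mkdir -p pics; python3 - <<'E'
from workcell import bot, grab_frame
import cv2
print(bot.observe())
for n in ["side","top","wrist"]:
    f=grab_frame(n); cv2.imwrite(f"pics/{n}0.png",f["img"][:,:,::-1]); print(n,f["fovy"],f["cx"],f["cy"],f["R"],f["t"])
E
```

```text
pics
{'clock': 0.0, 'qpos': array([ 1.09979598,  0.52204216, -0.03630832,  1.60000325,  0.02117374,
        1.02106552, -0.11281555]), 'qd': array([-0.00045302, -0.00064081, -0.00083158,  0.00127745, -0.00026861,
       -0.00117301, -0.00126061]), 'joint_efforts': array([-1.47071820e-03, -9.27112985e+01,  1.97878920e+00, -3.69938993e+01,
        1.76957552e-02,  8.20889894e-03, -2.29555587e-05]), 'position': array([ 0.24368167, -0.57517997,  0.23071009]), 'tool_rot': array([-1.51178691,  1.56966199,  2.03055021]), 'force': array([-0.74926809, -0.58305877,  0.37612601]), 'moment': array([-0.03861134, -0.00230315,  0.00583043]), 'grip_width': 0.08533440676351788}
side 42.263590051122804 257.6288147778102 196.18510841800799 [[-0.95260034 -0.30382568 -0.01557383]
 [-0.15906636  0.54105898 -0.8258045 ]
 [ 0.25932697 -0.78418437 -0.56374142]] [0.55281525 0.13959913 1.02047716]
top 48.7759583875951 248.11422155011732 193.7260929198873 [[ 0.00619251 -0.99971803  0.0229242 ]
 [-0.99192971 -0.00904421 -0.126466  ]
 [ 0.12663767 -0.02195605 -0.99170602]] [-0.02368405  0.57766741  0.85475008]
wrist 60.07075909962112 256.4282721469507 192.47722501479873 [[ 3.90190530e-01 -9.20734020e-01 -4.62453354e-04]
 [-8.82336189e-01 -3.74061661e-01  2.85588383e-01]
 [-2.63123926e-01 -1.11025843e-01 -9.58352264e-01]] [-0.62506189 -0.03606595  0.37886988]
```

View pics/side0.png

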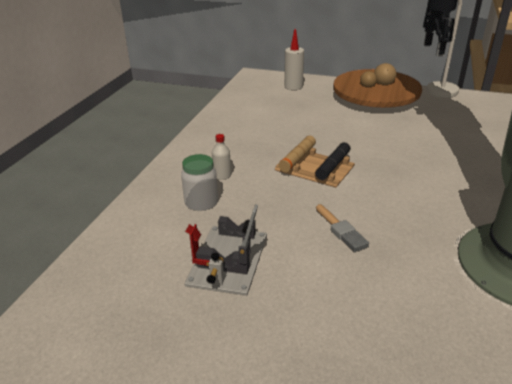

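View pics/top0.png

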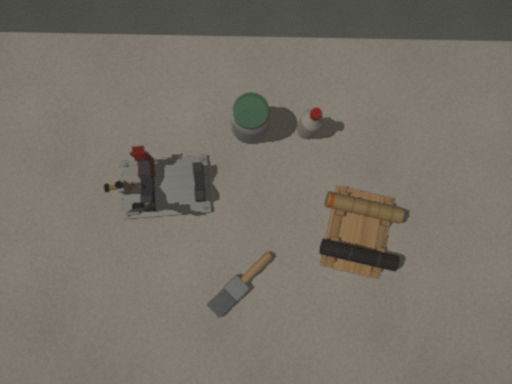

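View pics/wrist0.png

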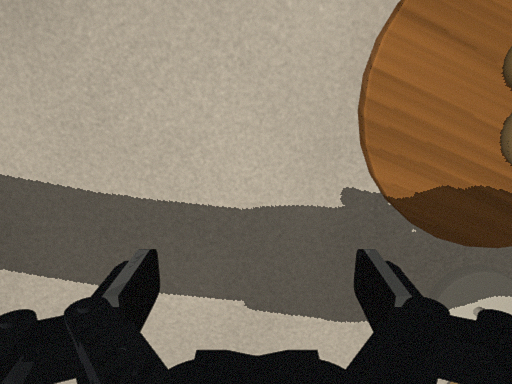

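Top view: holder at about (165,187) with the stop to its left (115,187), and the rest at (358,230) with the sandstone at (365,207), orange end at left (332,201). The brush is at (240,285), the jar at (250,115) and the bottle at (310,122). I'll enlarge the picture and measure.

```bash
cat > h.py <<'E'
import numpy as np, cv2
from workcell import bot, grab_frame
def f_of(f): return f["img"].shape[0]/2/np.tan(np.radians(f["fovy"]/2))
def ray(f,u,v):
    d=np.array([(u-f["cx"])/f_of(f),(v-f["cy"])/f_of(f),1.]); R=np.array(f["R"]); t=np.array(f["t"])
    return -R.T@t, R.T@d
def plane(f,u,v,z):
    c,d=ray(f,u,v); return c+d*(z-c[2])/d[2]
def proj(f,X):
    p=np.array(f["R"])@np.array(X)+np.array(f["t"]); return p[:2]/p[2]*f_of(f)+[f["cx"],f["cy"]]
def save(f,name,box=None,s=1):
    im=f["img"][:,:,::-1]
    if box: x0,y0,x1,y1=box; im=im[y0:y1,x0:x1]
    im=cv2.resize(im,None,fx=s,fy=s,interpolation=cv2.INTER_CUBIC); cv2.imwrite("pics/"+name,im)
def tri(fa,pa,fb,pb):
    A=[];b=[]
    for f,p in((fa,pa),(fb,pb)):
        c,d=ray(f,*p); d=d/np.linalg.norm(d); M=np.eye(3)-np.outer(d,d); A.append(M); b.append(M@c)
    return np.linalg.lstsq(np.vstack(A),np.hstack(b),rcond=None)[0]
E
python3 - <<'E'
from h import *
f=grab_frame("top"); save(f,"top_h.png",(95,135,225,230),6); save(f,"top_r.png",(310,175,415,285),5)
g=grab_frame("side"); save(g,"side_h.png",(170,190,290,300),5)
E
```

```text
(no output)
```

View pics/top_h.png

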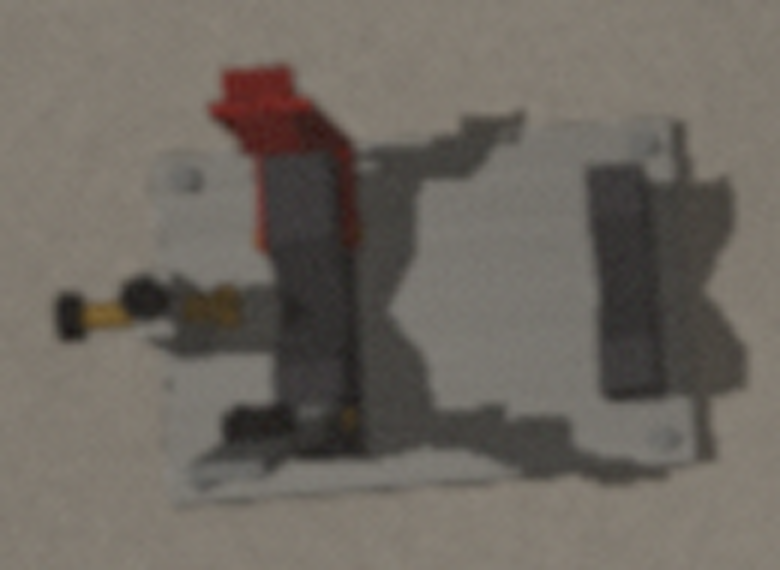

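View pics/top_r.png

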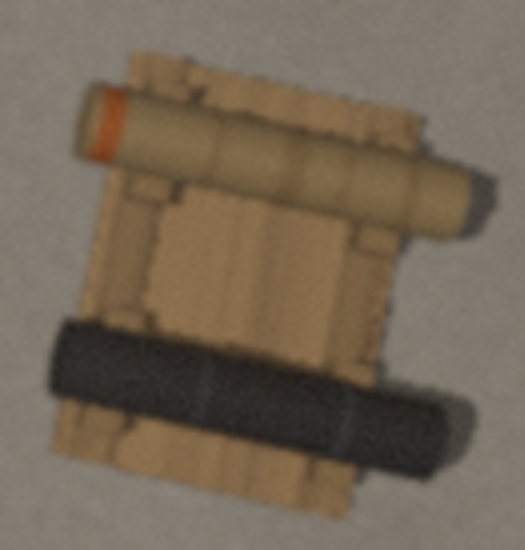

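View pics/side_h.png

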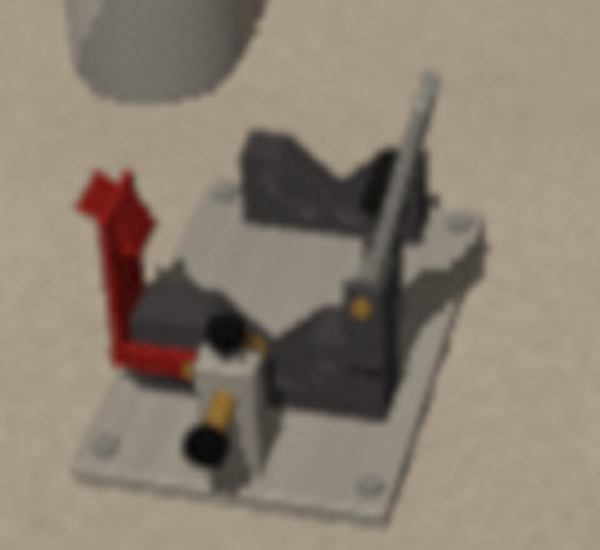

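```bash
python3 - <<'E'
from h import *
np.set_printoptions(precision=4,suppress=True)
f=grab_frame("top"); g=grab_frame("side")
P=lambda x,y,z:plane(f,95+x/6,135+y/6,z)
c=[P(155,152,.01),P(172,505,.01),P(693,462,.01),P(675,122,.01)]
print(np.array(c)); 
for i in range(4): print(np.linalg.norm(c[i]-c[(i+1)%4]))
# from corners, holder origin: y from 120(left) to -70(right), x mid
L=(c[0]+c[1])/2; Rr=(c[2]+c[3])/2; d=(L-Rr); yw=np.arctan2(d[1],d[0])-np.pi/2; print("yaw",np.degrees(yw), "edge x", [np.degrees(np.arctan2(*(a-b)[1::-1])) for a,b in((c[0],c[1]),(c[3],c[2]))])
print("origin",Rr+d*70/190)
# sandstone
hsv=cv2.cvtColor(f["img"],cv2.COLOR_RGB2HSV)
Q=lambda x,y,z:plane(f,310+x/5,175+y/5,z)
e1=[Q(95,85,.036),Q(95,160,.036)]; 
a=(Q(80,83+38,.036)); 
print("sand L edge pts",Q(90,122,.036),"R",Q(462,202,.036))
# silhouette long edges
t=[Q(130,92,.036),Q(440,165,.036)]; b=[Q(120,163,.036),Q(430,238,.036)]
m=[(t[i]+b[i])/2 for i in (0,1)]; v=m[0]-m[1]; print(m,np.degrees(np.arctan2(v[1],v[0])))
E
```

```text
[[0.652  0.2577 0.01  ]
 [0.524  0.246  0.01  ]
 [0.5409 0.0609 0.01  ]
 [0.6652 0.0696 0.01  ]]
0.12854939023527567
0.18588562393434427
0.12467075711288746
0.18850894327893541
yaw 4.609608536580065 edge x [np.float64(5.200416464452398), np.float64(4.013094282599536)]
origin [0.5975 0.134  0.01  ]
sand L edge pts [ 0.5674 -0.1882  0.036 ] R [ 0.5348 -0.3455  0.036 ]
[array([ 0.5652, -0.2031,  0.036 ]), array([ 0.5349, -0.334 ,  0.036 ])] 76.97371197012858
```

```bash
cat >> h.py <<'E'
from scipy.spatial.transform import Rotation as Ro
def tool():
    s=bot.observe(); return np.array(s["position"]), Ro.from_euler("xyz",s["tool_rot"]).as_matrix(), s
def go(target, ydir_deg=None):
    """world TCP target -> tool-axis shift mm (in current axes), and turn deg about x to bring tool y (mod 180) to heading"""
    p,R,s=tool(); d=R.T@(np.array(target)-p)*1000
    out=[d]
    if ydir_deg is not None:
        a=np.radians(ydir_deg); w=R.T@np.array([np.cos(a),np.sin(a),0]); t=np.degrees(np.arctan2(w[2],w[1])); t=(t+90)%180-90; out.append(t)
    return out
E
python3 - <<'E'
from h import *
np.set_printoptions(precision=4,suppress=True)
p,R,s=tool(); print(R); print(go([.551,-.267,.2],-12.5), go([.597,.134,.2],4.6))
f=grab_frame("wrist"); print(R.T@(ray(f,0,0)[0]-p), s["clock"])
E
```

```text
[[-0.0001  0.3901 -0.9208]
 [ 0.0002 -0.9208 -0.3901]
 [-1.     -0.0002  0.    ]]
[array([  31.2138, -164.1244, -403.1943]), np.float64(-54.53840837573547)] [array([  31.2953, -515.4065, -601.9852]), np.float64(-71.63840812074139)]
[-0.1423  0.0004 -0.0737] 0.35
```

```bash
python3 -m pendant '[[4,-20.5,-50.4,0],[4,-20.5,-50.4,0],[4,-20.5,-50.4,0],[4,-20.5,-50.4,0],[4,-20.5,-50.4,0],[4,-20.5,-50.4,0],[4,-20.5,-50.4,0],[3,-20.5,-50.4,0]]' 1 40
python3 -m pendant '[[0,0,0,-9.1],[0,0,0,-9.1],[0,0,0,-9.1],[0,0,0,-9.1],[0,0,0,-9.1],[0,0,0,-9],[0,0,0,0],[0,0,0,0]]'
python3 - <<'E'
from h import *
f=grab_frame("wrist"); save(f,"w1.png",None,1.5); print(bot.observe()["qpos"],bot.observe()["force"])
E
```

```text
clock: 1.4
position: [0.5522, -0.2659, 0.2002]
tool_rot: [1.971, 1.571, -0.77]
force: [1.2, -0.9, 0.5]
grip_width: 0.0852
clock: 2.4
position: [0.551, -0.2673, 0.2003]
tool_rot: [-1.05, 1.571, -2.844]
force: [-0.7, 0.2, 0.2]
grip_width: 0.0856
[ 0.58716898  0.55158584 -0.34006775  1.65355268  0.21313369  0.97311112
 -0.04866111] [0.47282075 0.76661698 0.69414636]
```

View pics/w1.png

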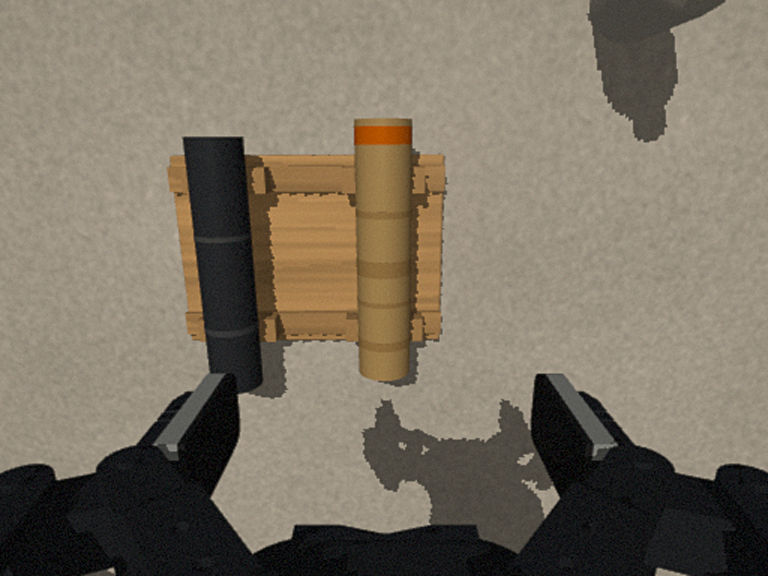

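The wrist view shows the sandstone between the fingers, columns 355–412, rows 119–380 (at 1.5x), with the orange end away at the top. Now I'll measure it accurately.

```bash
python3 - <<'E'
from h import *
np.set_printoptions(precision=4,suppress=True)
f=grab_frame("wrist"); im=f["img"].astype(int)
h=cv2.cvtColor(f["img"],cv2.COLOR_RGB2HSV)
# row profile along the middle column
for v in list(range(74,104,2))+list(range(244,260,2)): print(v,im[v,256],h[v,256])
for v in (110,140,150,170,190): 
    print(v,[(u,*im[v,u]) for u in list(range(232,242))])
    print(v,[(u,*im[v,u]) for u in list(range(268,280))])
E
```

```text
74 [161 152 132] [ 21  46 161]
76 [161 150 136] [ 17  40 161]
78 [154 145 129] [ 19  41 154]
80 [156 125  77] [ 18 129 156]
82 [153 125  79] [ 19 123 153]
84 [179  86  12] [ 13 238 179]
86 [181  89  10] [ 14 241 181]
88 [177  86   0] [ 15 255 177]
90 [177  84   0] [ 14 255 177]
92 [178  84   0] [ 14 255 178]
94 [181  83   1] [ 14 254 181]
96 [167 105  51] [ 14 177 167]
98 [154 129  84] [ 19 116 154]
100 [157 127  79] [ 18 127 157]
102 [154 121  74] [ 18 132 154]
244 [148 116  65] [ 18 143 148]
246 [152 123  74] [ 19 131 152]
248 [151 121  70] [ 19 137 151]
250 [152 122  71] [ 19 136 152]
252 [154 121  72] [ 18 136 154]
254 [89 82 60] [23 83 89]
256 [157 143 130] [ 14  44 157]
258 [157 149 130] [ 21  44 157]
110 [(232, np.int64(139), np.int64(108), np.int64(66)), (233, np.int64(140), np.int64(108), np.int64(69)), (234, np.int64(137), np.int64(101), np.int64(62)), (235, np.int64(137), np.int64(101), np.int64(62)), (236, np.int64(117), np.int64(89), np.int64(53)), (237, np.int64(107), np.int64(85), np.int64(49)), (238, np.int64(119), np.int64(96), np.int64(59)), (239, np.int64(133), np.
[... 4478 characters left out ...]
0, np.int64(128), np.int64(103), np.int64(65)), (241, np.int64(128), np.int64(104), np.int64(57))]
190 [(268, np.int64(123), np.int64(96), np.int64(59)), (269, np.int64(111), np.int64(91), np.int64(54)), (270, np.int64(105), np.int64(82), np.int64(51)), (271, np.int64(99), np.int64(76), np.int64(47)), (272, np.int64(84), np.int64(67), np.int64(38)), (273, np.int64(74), np.int64(58), np.int64(35)), (274, np.int64(82), np.int64(60), np.int64(36)), (275, np.int64(83), np.int64(61), np.int64(39)), (276, np.int64(98), np.int64(73), np.int64(45)), (277, np.int64(163), np.int64(125), np.int64(78)), (278, np.int64(170), np.int64(126), np.int64(78)), (279, np.int64(170), np.int64(132), np.int64(81))]
```

```bash
python3 - <<'E'
from h import *
np.set_printoptions(precision=4,suppress=True)
f=grab_frame("wrist")
a=plane(f,255.3,79,.053); a2=plane(f,255.3,96,.053); b=plane(f,255.8,253,.036); b2=plane(f,255.8,253,.053)
print(a,a2,b,b2, np.linalg.norm(a-a2), np.linalg.norm(a-b))
L=[plane(f,u,v,.04) for u,v in((236.6,140),(237.8,190),(237.2,165))]; R=[plane(f,u,v,.04) for u,v in((274,140),(273.6,190),(273.8,165))]
m=[(x+y)/2 for x,y in zip(L,R)]; print(m, [np.linalg.norm(x-y) for x,y in zip(L,R)])
d=m[0]-m[1]; print(np.degrees(np.arctan2(d[1],d[0])), np.degrees(np.arctan2(*(a-b)[1::-1])))
p,Rr,s=tool(); print(p,Rr)
E
```

```text
[ 0.5698 -0.1849  0.053 ] [ 0.5669 -0.1981  0.053 ] [ 0.5334 -0.3482  0.036 ] [ 0.5354 -0.3397  0.053 ] 0.013483375005068089 0.16811427113102462
[array([ 0.5583, -0.2356,  0.04  ]), array([ 0.5483, -0.2818,  0.04  ]), array([ 0.5534, -0.2582,  0.04  ])] [np.float64(0.03396590496392479), np.float64(0.0339711978957405), np.float64(0.03396849335791238)]
77.7345252229347 77.43272350604622
[ 0.5511 -0.2671  0.2003] [[-0.0001  0.9758 -0.2188]
 [-0.0001 -0.2188 -0.9758]
 [-1.     -0.      0.0001]]
```

```bash
python3 -m pendant '[[50,0,3,0],[50,0,0,0],[45,0,0,0],[28,0,0,0],[10,0,0,0],[0,0,0,0],[0,0,0,0]]' 1 40
python3 - <<'E'
from h import *
f=grab_frame("wrist"); save(f,"w2.png",None,1.5); print(bot.observe()["position"])
E
```

```text
clock: 3.42
position: [0.5511, -0.2704, 0.0186]
tool_rot: [1.351, 1.569, -0.439]
force: [-0.7, -0.4, 0.9]
grip_width: 0.0852
[ 0.55112146 -0.2704829   0.01861068]
```

View pics/w2.png

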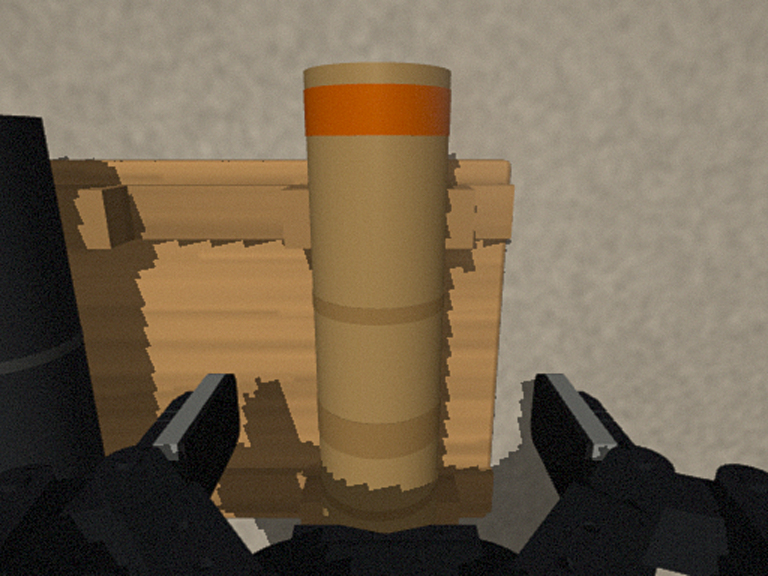

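The core lies centred between the fingers (columns 304–450 at 1.5x), with the band a few mm from its end. Gripping now.

```bash
python3 -m pendant '[[0,0,0,0],[0,0,0,0],[0,0,0,0],[0,0,0,0],[0,0,0,0],[0,0,0,0],[0,0,0,0],[0,0,0,0]]' -1 40
python3 -m pendant '[[-1,0,0,0],[-2,0,0,0],[-5,0,0,0],[-10,0,0,0],[-40,0,0,0],[-50,0,0,0],[-52,0,0,0],[0,0,0,0],[0,0,0,0]]'
python3 - <<'E'
from h import *
np.set_printoptions(precision=4,suppress=True)
f=grab_frame("wrist"); save(f,"w3.png",None,1.5); p,R,s=tool(); print(p,R,s["force"],s["moment"])
E
```

```text
clock: 4.47
position: [0.5496, -0.2699, 0.0176]
tool_rot: [-1.476, 1.569, 3.018]
force: [-8.9, 2.7, 11.5]
grip_width: 0.0333
clock: 5.6
position: [0.5501, -0.2701, 0.1772]
tool_rot: [-0.82, 1.571, -2.61]
force: [-0.1, -1.0, -2.6]
grip_width: 0.0328
[ 0.5499 -0.2699  0.1765] [[-0.0012  0.9762 -0.2171]
 [ 0.0004 -0.2171 -0.9762]
 [-1.     -0.0013 -0.0002]] [-0.6003 -0.0859 -2.5334] [-0.018   0.0508 -0.0306]
```

View pics/w3.png

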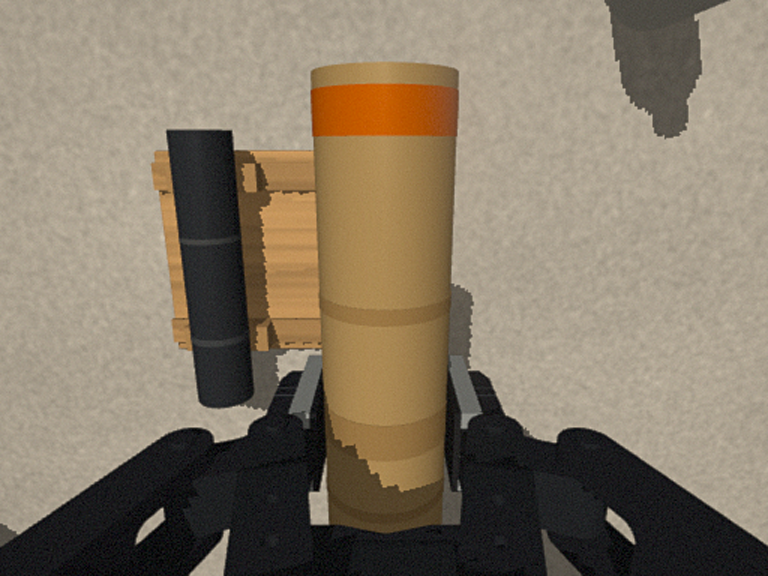

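Held straight, orange end forward (rows 62–135, columns 312–459). Now the carry towards the holder.

```bash
python3 - <<'E'
from h import *
np.set_printoptions(precision=2,suppress=True)
print(go([.600,.094,.26],4.6))
E
```

```text
[array([ -83.37,  -30.19, -366.15]), np.float64(-17.135999619664744)]
```

```bash
python3 -m pendant '[[-10,-3,-15,0],[-20,-3,-35,0],[-20,-3,-45,0],[-15,-3,-50,0],[-10,-3,-50,0],[-8,-3,-50,0],[0,-3,-50,0],[0,-4,-40,0],[0,-5,-31,0]]'
python3 -m pendant '[[0,0,0,-5.5],[0,0,0,-6],[0,0,0,-5.6],[0,0,0,0],[0,0,0,0],[0,0,0,0]]'
python3 - <<'E'
from h import *
np.set_printoptions(precision=4,suppress=True)
f=grab_frame("wrist"); save(f,"w4.png",None,1.5); p,R,s=tool(); print(p,R,s["force"],s["moment"])
f=grab_frame("side"); save(f,"s4.png",(130,120,330,270),4)
E
```

```text
clock: 6.78
position: [0.5998, 0.0969, 0.2601]
tool_rot: [-1.901, 1.57, 2.595]
force: [-0.4, -0.2, -3.1]
grip_width: 0.0329
clock: 7.52
position: [0.6005, 0.0939, 0.2603]
tool_rot: [-1.467, 1.571, -2.959]
force: [0.0, -0.4, -3.8]
grip_width: 0.0328
[0.6005 0.0938 0.2603] [[-0.      0.9969  0.0786]
 [-0.      0.0786 -0.9969]
 [-1.     -0.      0.    ]] [-0.4127 -0.3628 -3.2838] [ 0.051  -0.0453  0.0562]
```

View pics/w4.png

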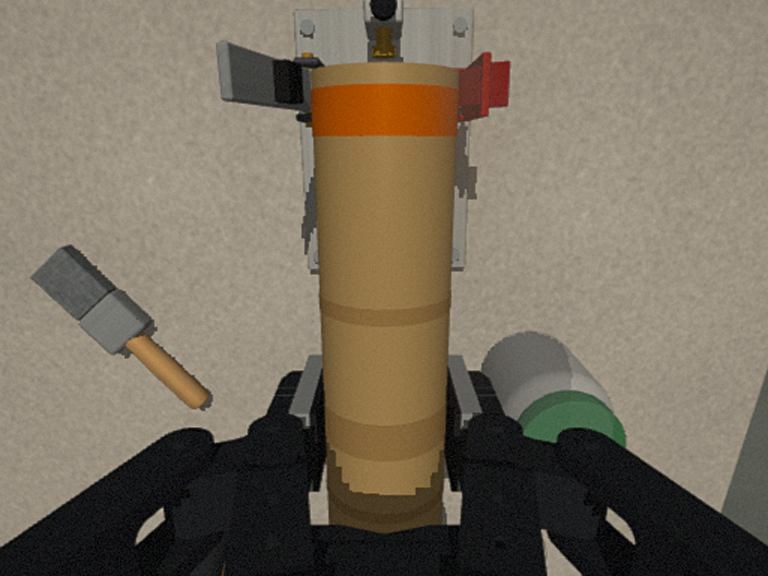

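View pics/s4.png

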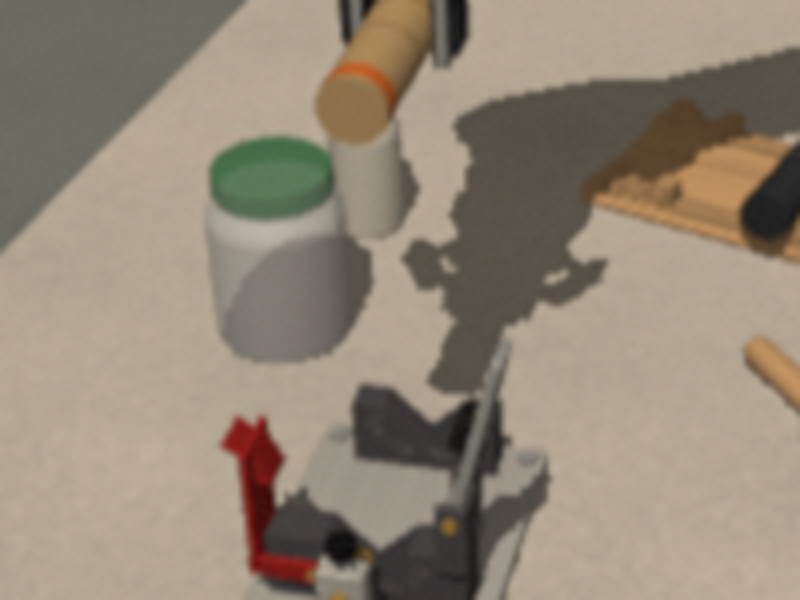

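```bash
python3 - <<'E'
from h import *
np.set_printoptions(precision=4,suppress=True)
f=grab_frame("wrist"); p,R,s=tool()
g=cv2.GaussianBlur(f["img"],(3,3),0).astype(int)
def edges(row,lo,hi,thr=20):
    x=g[row,:,:].sum(1)/3.; d=x[2:]-x[:-2]; return [(u+1,round(d[u])) for u in range(lo,hi) if abs(d[u])>thr and abs(d[u])>=abs(d[u-1]) and abs(d[u])>=abs(d[u+1])]
for r in (12,18,24,130,145,160,170): print(r,edges(r,180,340,8))
# core silhouette
h=cv2.cvtColor(f["img"],cv2.COLOR_RGB2HSV)
for r in (70,80,100,120,140):
    m=np.where((h[r,150:360,1]>95)&(h[r,150:360,0]<25))[0]+150; print(r,m.min(),m.max())
save(f,"w4z.png",(185,0,325,60),5)
save(f,"w4y.png",(185,110,325,195),5)
E
```

```text
12 [(195, -12), (197, 11), (242, -22), (244, 17), (247, -47), (251, -31), (260, 32), (263, 51), (266, -17), (269, 28), (310, 9), (314, -11), (316, 14)]
18 [(195, -21), (197, 14), (200, -12), (210, 27), (243, -66), (268, 62), (301, -28), (312, 19), (314, -14), (316, 14)]
24 [(195, -23), (198, 20), (201, -38), (209, 45), (244, -64), (250, -10), (261, 8), (267, 62), (301, -14), (305, -19), (306, -19), (309, 28), (313, -16), (316, 20)]
130 [(203, -46), (211, 9), (212, 9), (302, 43), (305, -43), (308, 43), (311, -40), (317, 46)]
145 [(202, -62), (209, 9), (213, 9), (302, 40), (309, -8), (312, 18)]
160 [(202, -59), (206, 53), (211, -49), (301, 42), (308, -9), (311, 21)]
170 [(201, -11), (208, -10), (211, -36), (214, 9), (301, 33), (306, 9), (310, 15)]
70 207 337
80 207 312
100 210 303
120 210 302
140 211 301
```

View pics/w4z.png

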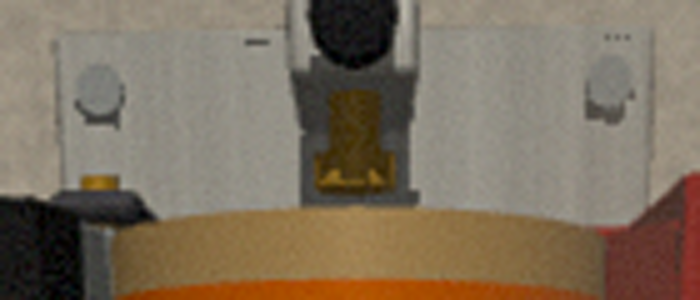

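View pics/w4y.png

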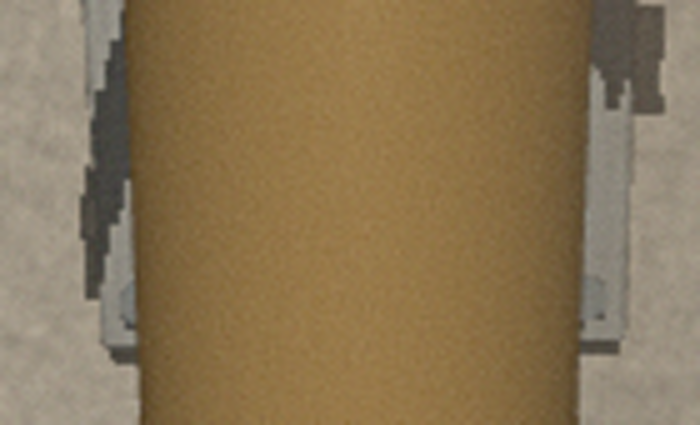

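```bash
python3 - <<'E'
from h import *
np.set_printoptions(precision=4,suppress=True)
f=grab_frame("wrist"); p,R,s=tool()
def T(u,v,z): return R.T@(plane(f,u,v,z)-p)*1000   # tool coords: y right?, -z = forward
tl,tr,bl,br=[T(u,v,.01) for u,v in((196.8,7),(315.5,6),(205.4,179.2),(310.4,178.4))]
for n,c in zip("tl tr bl br".split(),(tl,tr,bl,br)): print(n,c)
print("w",np.linalg.norm(tl-tr),np.linalg.norm(bl-br),"len",np.linalg.norm(tl-bl),np.linalg.norm(tr-br))
mt=(tl+tr)/2; mb=(bl+br)/2; d=mt-mb; print("axis mid",mt,mb,"yaw in tool deg (y per -z)",np.degrees(np.arctan2(d[1],-d[2])))
# edges
for z in (.05,.058): print("stop",z,T(256.2,37.5,z),T(256.2,31,z))
zc=p[2]+.019+.004
for r,a,b in((80,207.5,305.2),(100,210,303),(120,210,302.3),(140,211,301.5)): print("core",r,(T(a,r,zc)+T(b,r,zc))/2, np.linalg.norm(T(a,r,zc)-T(b,r,zc)))
print("core end", T(256,42.5,p[2]+.019+.017))
E
```

```text
tl [ 250.2932  -61.8329 -160.168 ]
tr [ 250.2842   63.6486 -161.1085]
bl [250.3001 -61.015   27.6343]
br [250.2909  66.971   26.6519]
w 125.48502193076504 127.98979371994871 len 187.80404338903136 187.78972022490774
axis mid [ 250.2887    0.9078 -160.6382] [250.2955   2.978   27.1431] yaw in tool deg (y per -z) -0.6316174700028935
stop 0.05 [ 210.29      0.9828 -124.7183] [ 210.2898    0.9845 -130.4799]
stop 0.058 [ 202.2901    0.9848 -123.5378] [ 202.2899    0.9864 -129.1687]
core 80 [-23.0029   1.0883 -77.0348] 33.27477422755485
core 100 [-23.0027   1.139  -70.4718] 32.199945529654684
core 120 [-23.0024   1.0155 -63.6871] 32.49712102429594
core 140 [-23.0022   1.0489 -56.6694] 32.41058864185367
core end [-36.0033   0.9844 -87.0266]
```

Wrist view: stop disc at (256,36), strap left at (150–190,50) leaning away, catch right (325,55). The holder is about 0.5° off and about 1 mm to tool +y, with a gap to the stop of about 37 mm. I'll correct this, advance 28 mm and lower part way.

```bash
python3 -m pendant '[[0,1.2,-14,0],[0,0,-14,-0.5],[40,0,0,0],[50,0,0,0],[50,0,0,0],[30,0,0,0],[10,0,0,0],[0,0,0,0],[0,0,0,0]]'
python3 - <<'E'
from h import *
np.set_printoptions(precision=4,suppress=True)
f=grab_frame("wrist"); save(f,"w5.png",None,1.5); p,R,s=tool(); print(p,s["force"],s["moment"])
f=grab_frame("side"); save(f,"s5.png",(150,150,310,300),4)
f=grab_frame("top"); save(f,"t5.png",(85,115,245,235),5)
E
```

```text
clock: 8.85
position: [0.6003, 0.1221, 0.0817]
tool_rot: [1.739, 1.569, 0.257]
force: [0.1, 0.2, -3.5]
grip_width: 0.0329
[0.6003 0.122  0.0817] [ 0.367   0.4774 -3.0853] [-0.0308  0.0008 -0.0125]
```

View pics/w5.png

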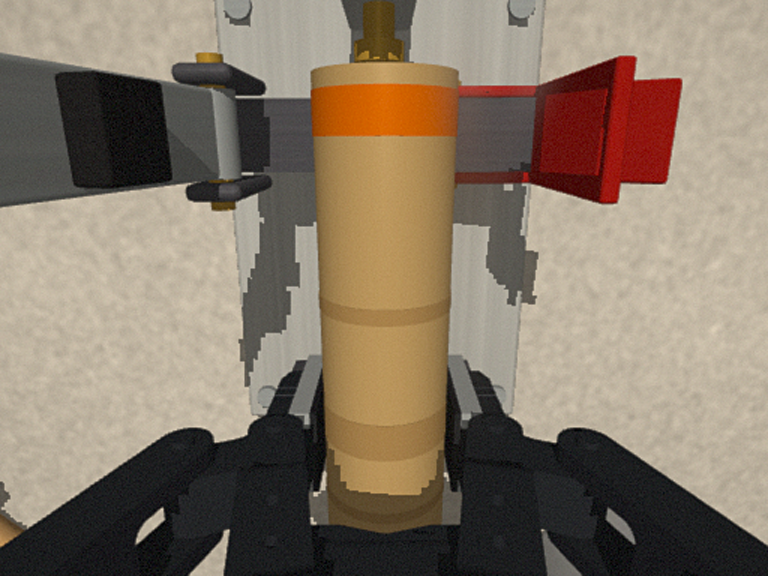

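View pics/s5.png

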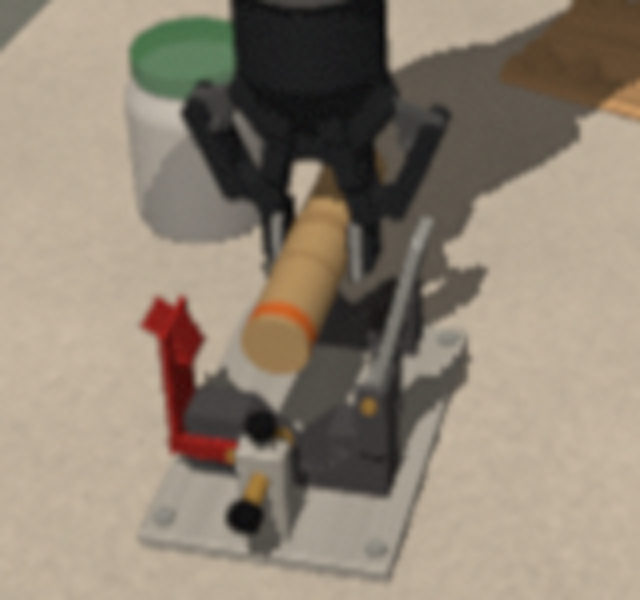

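View pics/t5.png

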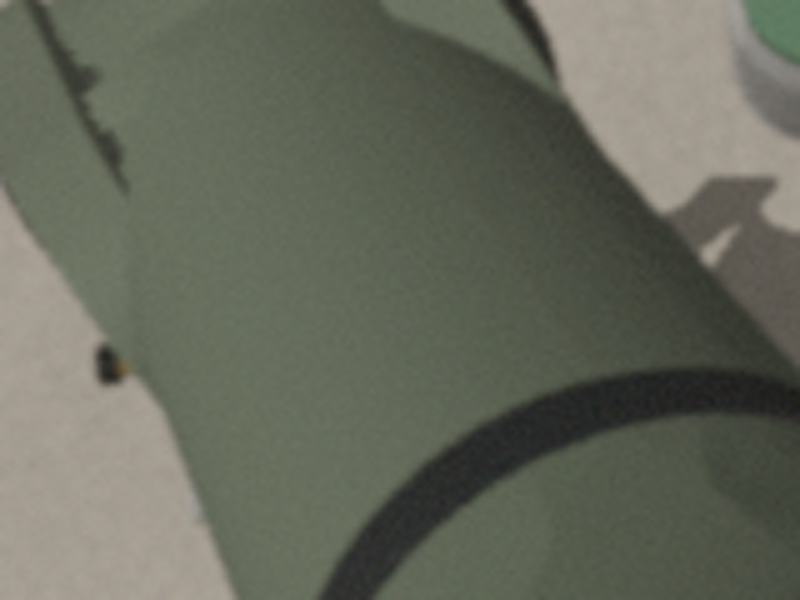

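```bash
python3 - <<'E'
from h import *
np.set_printoptions(precision=2,suppress=True)
f=grab_frame("wrist"); p,R,s=tool()
save(f,"w5z.png",(130,0,370,50),3.3); save(f,"w5s.png",(215,0,290,50),10); save(f,"w5b.png",(155,230,355,285),4)
E
```

```text
(no output)
```

View pics/w5z.png

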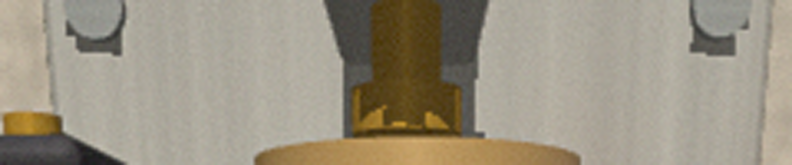

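View pics/w5s.png

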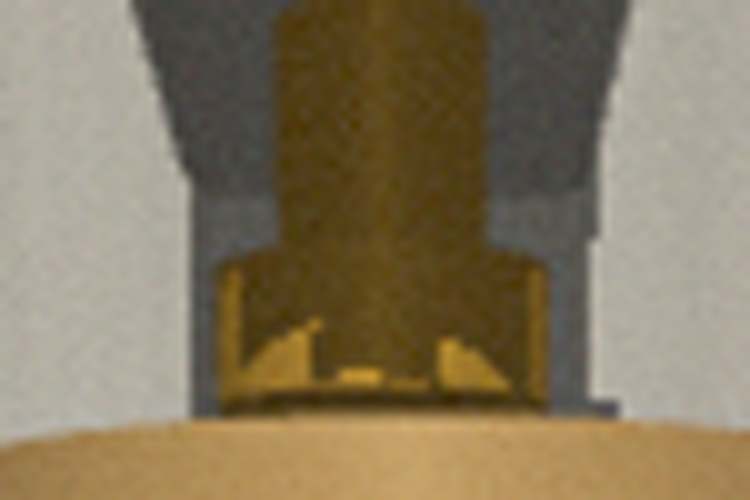

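View pics/w5b.png

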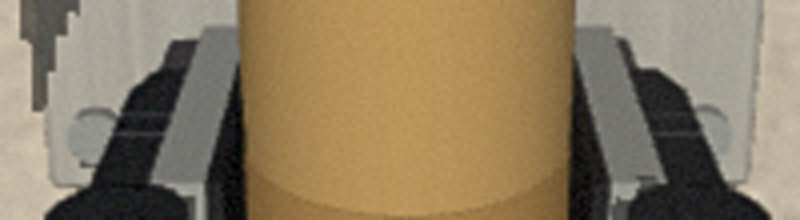

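```bash
python3 - <<'E'
from h import *
np.set_printoptions(precision=2,suppress=True)
f=grab_frame("wrist"); p,R,s=tool()
def T(u,v,z): return R.T@(plane(f,u,v,z)-p)*1000
for a,b,v in((144.5,363.3,6),(147.6,360.3,30),(167.5,343.9,270)): 
    x,y=T(a,v,.01),T(b,v,.01); print("plate mid",(x+y)/2,np.linalg.norm(x-y))
print("stop",T(253.3,35,.05),"face top",T(253.3,39,.058),T(253.3,40,.058))
zc=p[2]+.023
h=cv2.cvtColor(f["img"],cv2.COLOR_RGB2HSV)
g=cv2.GaussianBlur(f["img"],(3,3),0).astype(int)
for r in (75,85): 
    m=np.where((h[r,180:360,1]>200)&(h[r,180:360,0]<20)&(h[r,180:360,0]>4))[0]+180; x,y=T(m.min()-.5,r,zc),T(m.max()+.5,r,zc); print("core",m.min(),m.max(),(x+y)/2,np.linalg.norm(x-y))
print("core end",T(255,42.3,p[2]+.036))
E
```

```text
plate mid [  70.94   -0.2  -120.75] 125.70186185086844
plate mid [  70.94   -0.2  -108.19] 124.49766355531905
plate mid [70.93  0.74 49.4 ] 127.19572120067363
stop [ 30.94  -0.29 -99.36] face top [ 22.94  -0.23 -96.46] [ 22.94  -0.23 -96.04]
core 208 303 [-22.99   0.86 -78.64] 32.616349319028835
core 208 303 [-22.99   0.86 -75.41] 32.88370652463793
core end [-35.99   0.74 -87.09]
```

Stop disc now centred at (253.3,~37) px. After removing the camera's sideways bias (read off the held core), the axis is about 1.1 mm to tool −y and 0.3° off, with the gap about 9 mm. I'll correct and lower.

```bash
python3 -m pendant '[[0,-1.1,0,-0.3],[15,0,0,0],[15,0,0,0],[10,0,0,0],[4,0,0,0],[1,0,0,0],[0,0,0,0],[0,0,0,0]]'
python3 - <<'E'
from h import *
np.set_printoptions(precision=4,suppress=True)
f=grab_frame("wrist"); save(f,"w6.png",None,1.5); p,R,s=tool(); print(p,s["force"],s["moment"])
f=grab_frame("side"); save(f,"s6.png",(150,150,310,300),4)
E
```

```text
clock: 10.1
position: [0.5987, 0.1216, 0.0357]
tool_rot: [1.675, 1.57, 0.198]
force: [0.1, -0.4, -2.1]
grip_width: 0.0325
[0.5987 0.1216 0.0356] [-0.2762 -0.4884 -2.4571] [ 0.0063  0.0325 -0.0366]
```

View pics/w6.png

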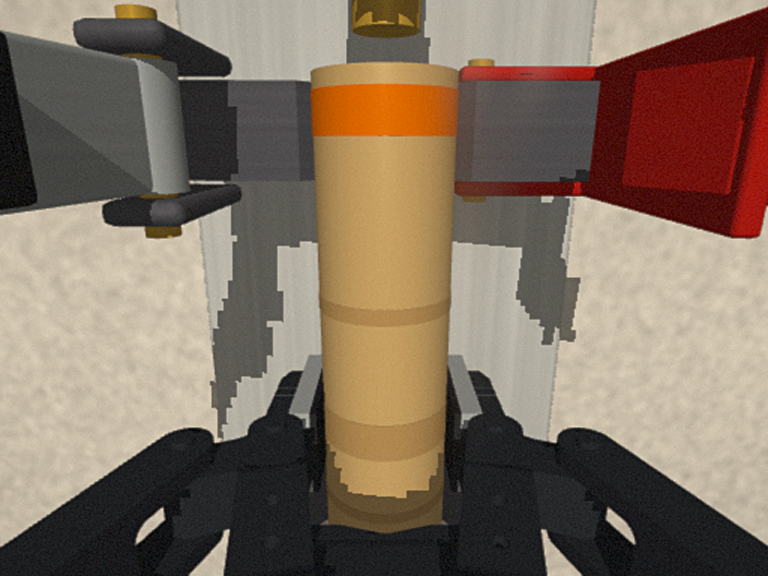

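View pics/s6.png

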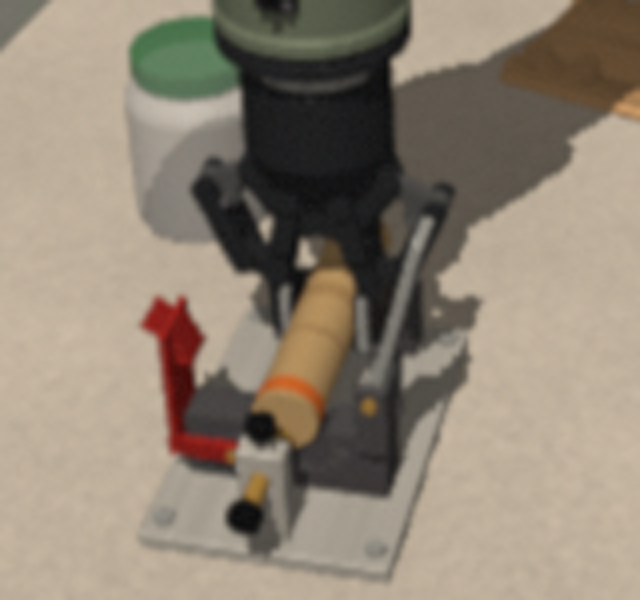

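```bash
python3 - <<'E'
from h import *
np.set_printoptions(precision=2,suppress=True)
f=grab_frame("wrist"); p,R,s=tool()
save(f,"w6s.png",(215,0,295,60),10); save(f,"w6p.png",(110,0,410,60),2.6);save(f,"w6q.png",(110,240,410,300),2.6)
E
```

```text
(no output)
```

View pics/w6s.png

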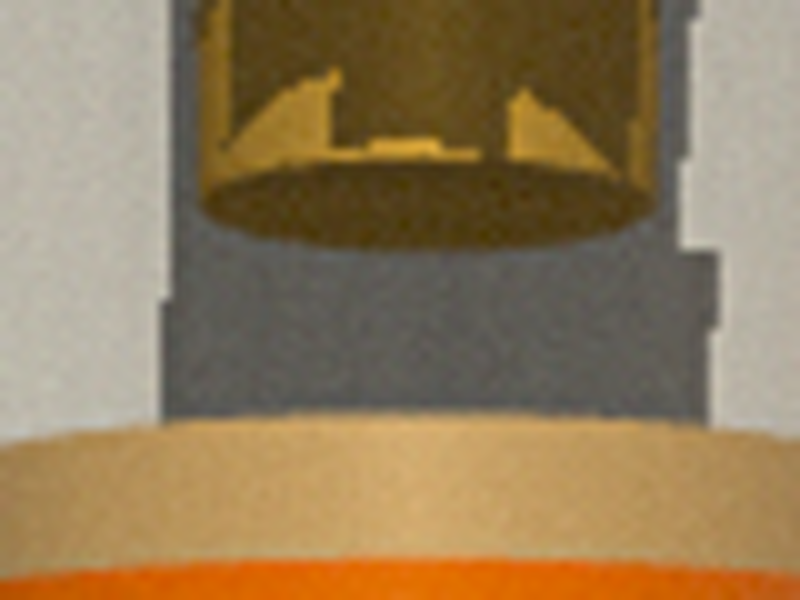

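View pics/w6p.png

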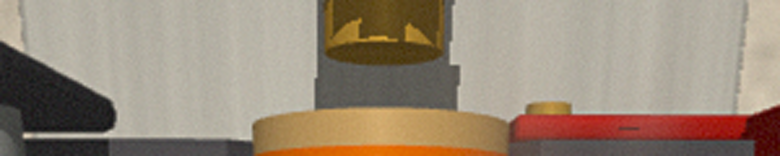

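View pics/w6q.png

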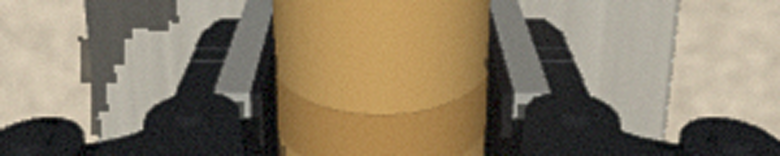

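```bash
python3 - <<'E'
from h import *
np.set_printoptions(precision=2,suppress=True)
f=grab_frame("wrist"); p,R,s=tool()
def T(u,v,z): return R.T@(plane(f,u,v,z)-p)*1000
print("stop c",T(257.9,20.2,.05),"top",T(257.9,15.5,.058),"bot",T(257.9,25,.042), "w",T(270.7,20.2,.05)[1]-T(235,20.2,.05)[1])
print("end top",T(256.7,41.7,p[2]+.035), T(207.3,48,p[2]+.018),T(306.2,48,p[2]+.018))
for a,b,v in((118.3,396.5,10),): x,y=T(a,v,.01),T(b,v,.01);print((x+y)/2,y-x)
E
```

```text
stop c [-14.52   1.64 -97.02] top [-22.52   1.6  -96.87] bot [ -6.52   1.68 -96.93] w 12.41983595440242
end top [-35.     1.2  -87.34] [-18.   -15.87 -87.66] [-17.99  18.35 -87.66]
[  25.48    1.6  -108.82] [  0.03 126.07  -0.02]
```

```bash
python3 -m pendant '[[1,0.4,0,0],[0.5,0,0,0],[0.5,0,0,0],[0,0,0,0],[0,0,0,0]]'; python3 -m pendant '[[0.4,0,0,0],[0.4,0,0,0],[0,0,0,0]]'; python3 -m pendant '[[0.4,0,0,0],[0.4,0,0,0],[0,0,0,0]]'
```

```text
clock: 10.92
position: [0.5989, 0.1216, 0.0333]
tool_rot: [-1.863, 1.571, 2.943]
force: [-0.2, 0.2, -2.9]
grip_width: 0.0327
clock: 11.3
position: [0.5988, 0.1216, 0.0324]
tool_rot: [-1.45, 1.571, -2.927]
force: [0.2, 0.3, -2.1]
grip_width: 0.0325
clock: 11.68
position: [0.5989, 0.1217, 0.0319]
tool_rot: [1.758, 1.571, 0.281]
force: [-1.9, -0.6, 2.9]
grip_width: 0.033
```

Contact felt (Fz −2.8 → +2.9 N). I'll release to let it settle.

```bash
python3 -m pendant '[[0,0,0,0],[0,0,0,0],[0,0,0,0],[0,0,0,0]]' 0.1 20
python3 - <<'E'
from h import *
np.set_printoptions(precision=4,suppress=True)
f=grab_frame("wrist"); save(f,"w7.png",None,1.5); p,R,s=tool(); print(p,s["force"],s["moment"],s["grip_width"])
f=grab_frame("side"); save(f,"s7.png",(150,150,310,300),4)
E
```

```text
clock: 12.18
position: [0.5989, 0.1216, 0.0317]
tool_rot: [2.249, 1.571, 0.772]
force: [-0.2, -0.2, 0.3]
grip_width: 0.0472
[0.5989 0.1217 0.0317] [-0.4354 -0.0895  1.3073] [-0.0027  0.035   0.0281] 0.04685061599297591
```

View pics/w7.png

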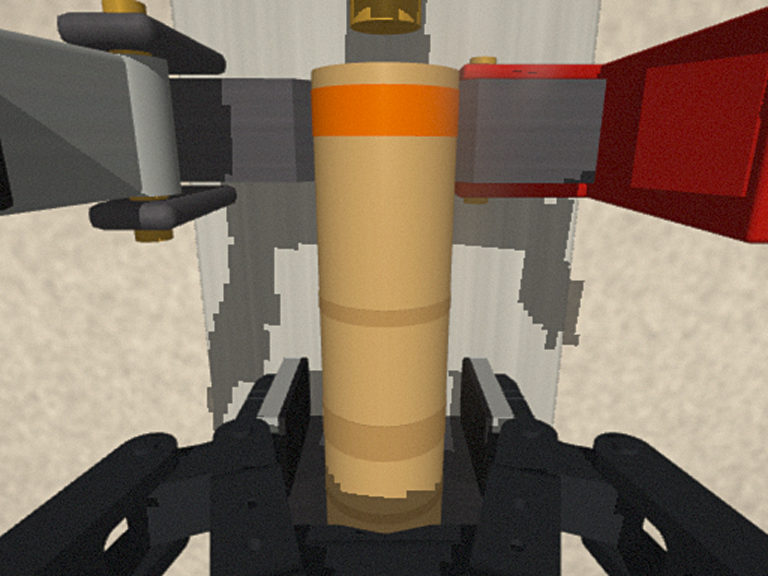

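View pics/s7.png

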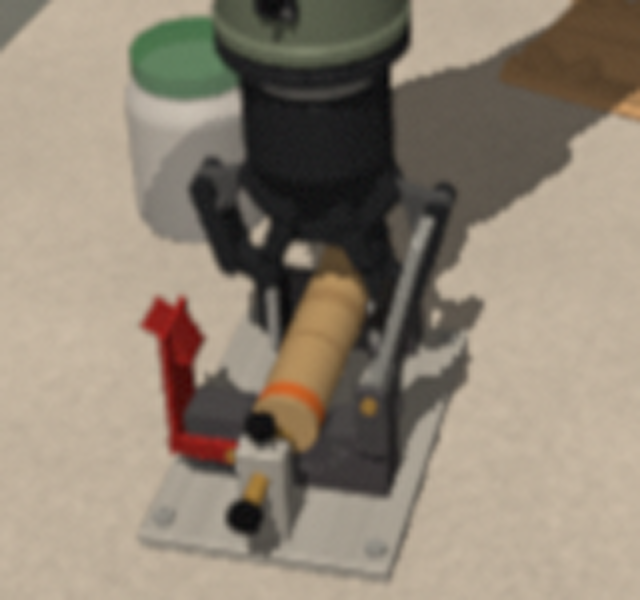

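The core has settled in both Vs, level and centred between the pads (columns 325–443 at 1.5x). Stop face edge at row ~33, core end at row 62. I'll regrip at 20 N and slide.

```bash
python3 -m pendant '[[0,0,0,0],[0,0,0,0],[0,0,0,0],[0,0,0,0],[0,0,0,0]]' -1 20; python3 -m pendant '[[0,0,-0.5,0],[0,0,-1,0],[0,0,-1,0],[0,0,-1,0],[0,0,-1,0],[0,0,-1,0],[0,0,-0.5,0],[0,0,0,0]]'
python3 - <<'E'
from h import *
f=grab_frame("wrist"); save(f,"w8.png",(215,0,295,60),10); print(tool()[2]["force"],tool()[2]["position"])
E
```

```text
clock: 12.9
position: [0.5988, 0.1216, 0.0317]
tool_rot: [-1.257, 1.571, -2.735]
force: [-4.3, -1.3, 5.2]
grip_width: 0.0334
clock: 13.9
position: [0.5984, 0.1262, 0.0317]
tool_rot: [-0.263, 1.569, -1.741]
force: [-2.3, -7.5, 6.2]
grip_width: 0.0334
[-2.64124812 -8.45074693  7.63172156] [0.59836027 0.12613797 0.03175045]
```

View pics/w8.png

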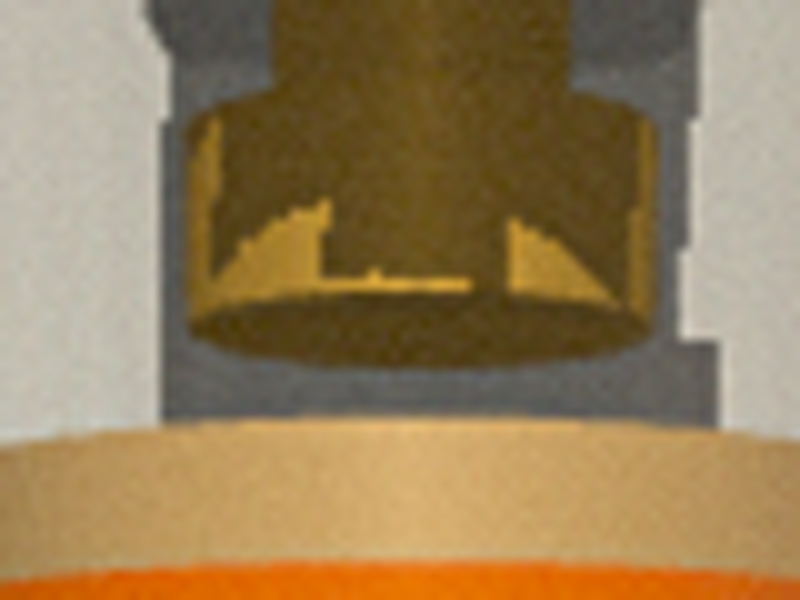

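Gap now about half (face edge row 36.5, core end row 41.5). The drag comes from pressing down, so I'll raise 0.6 mm first.

```bash
python3 -m pendant '[[-0.6,0,0,0],[0,0,0,0],[0,0,0,0]]'; python3 -m pendant '[[0,0,-0.5,0],[0,0,-0.5,0],[0,0,-0.5,0],[0,0,0,0]]'
python3 - <<'E'
from h import *
f=grab_frame("wrist"); save(f,"w9.png",(215,0,295,60),10); print(tool()[2]["force"],tool()[2]["position"])
E
```

```text
clock: 14.32
position: [0.5983, 0.1278, 0.0321]
tool_rot: [-2.922, 1.571, 1.884]
force: [-0.6, 0.6, -3.6]
grip_width: 0.0338
clock: 14.82
position: [0.5982, 0.1292, 0.0323]
tool_rot: [2.729, 1.571, 1.252]
force: [0.0, -0.5, -2.2]
grip_width: 0.0333
[ 0.25817358 -1.21235318 -3.05050112] [0.59822046 0.12913674 0.03231602]
```

View pics/w9.png

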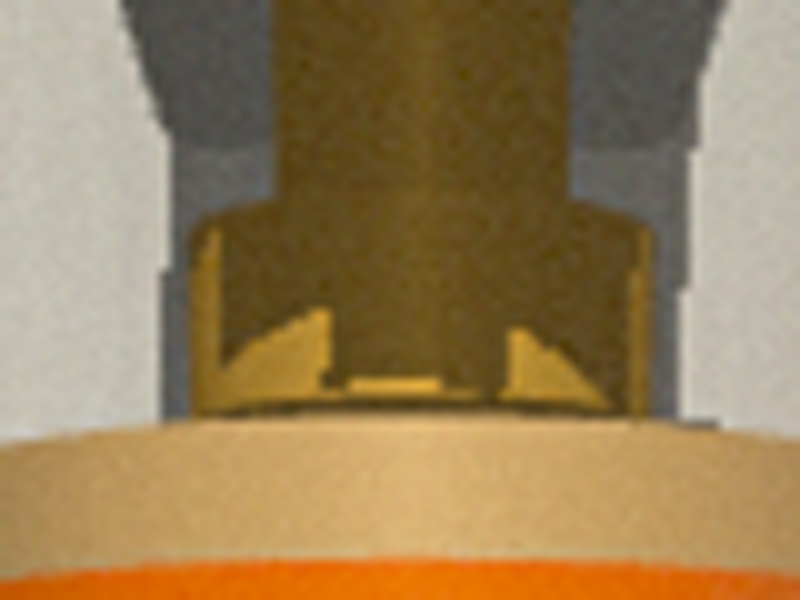

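Face top at row 40, core top edge at row 41.5, so about 2 mm remain.

```bash
python3 -m pendant '[[0.2,0,-0.3,0],[0,0,-0.3,0],[0,0,-0.3,0],[0,0,0,0]]'; python3 -m pendant '[[0,0,-0.3,0],[0,0,-0.3,0],[0,0,0,0]]';  python3 -m pendant '[[0,0,-0.3,0],[0,0,0,0]]'
```

```text
clock: 15.38
position: [0.5981, 0.13, 0.0321]
tool_rot: [3.006, 1.571, 1.528]
force: [-0.6, 0.4, -2.6]
grip_width: 0.0334
clock: 15.75
position: [0.598, 0.1306, 0.0321]
tool_rot: [-2.444, 1.571, 2.362]
force: [-0.5, 0.2, -1.8]
grip_width: 0.0331
clock: 16.0
position: [0.598, 0.1309, 0.0321]
tool_rot: [-2.693, 1.571, 2.113]
force: [-0.1, 0.2, -3.2]
grip_width: 0.0334
```

```bash
python3 -m pendant '[[0,0,-0.3,0],[0,0,0,0]]'
```

```text
clock: 16.25
position: [0.598, 0.1311, 0.0321]
tool_rot: [-0.769, 1.571, -2.246]
force: [0.6, 0.5, -2.2]
grip_width: 0.0331
```

```bash
python3 -m pendant '[[0,0,-0.3,0],[0,0,0,0]]';python3 -m pendant '[[0,0,-0.3,0],[0,0,0,0]]'
```

```text
clock: 16.5
position: [0.5979, 0.1311, 0.0321]
tool_rot: [-0.441, 1.57, -1.918]
force: [-0.2, -3.1, -3.3]
grip_width: 0.0333
clock: 16.75
position: [0.5979, 0.1311, 0.032]
tool_rot: [-0.341, 1.57, -1.819]
force: [0.4, -5.3, -2.8]
grip_width: 0.0331
```

```bash
python3 -m pendant '[[0,0,-0.3,0],[0,0,0,0]]'
python3 - <<'E'
from h import *
f=grab_frame("wrist"); save(f,"w10.png",(215,0,295,60),10); print(tool()[2]["force"],tool()[2]["position"])
E
```

```text
clock: 17.0
position: [0.5979, 0.1311, 0.032]
tool_rot: [-0.308, 1.57, -1.786]
force: [0.2, -6.8, -2.1]
grip_width: 0.0332
[ 0.07449353 -6.97994896 -2.09624216] [0.59790676 0.13112696 0.03199154]
```

View pics/w10.png

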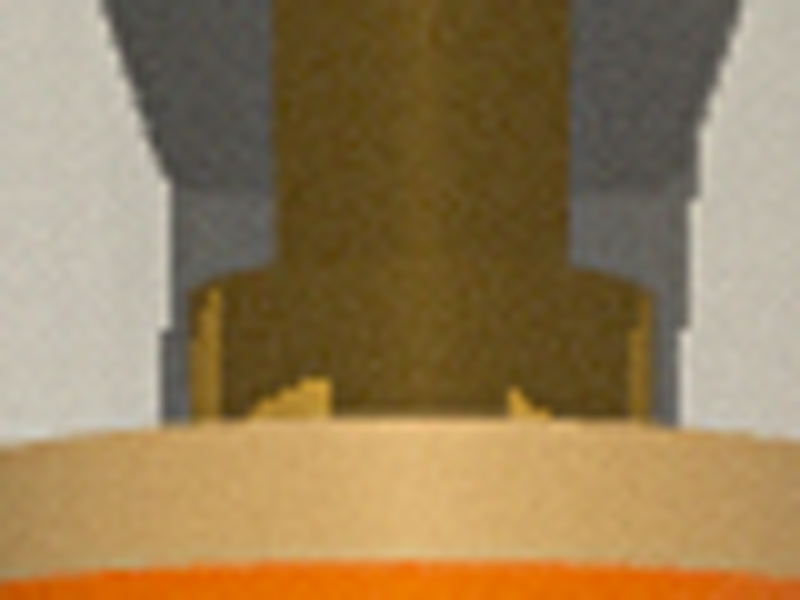

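Contact with the stop at about 7 N (end edge meets the brass at row 41.5). I'll relax the push, lower onto the Vs and release.

```bash
python3 -m pendant '[[0.2,0,0.5,0],[0.2,0,0.2,0],[0,0,0,0]]'; python3 -m pendant '[[0,0,0,0],[0,0,0,0],[0,0,0,0],[0,0,0,0],[0,0,0,0]]' 0.1
python3 - <<'E'
from h import *
f=grab_frame("wrist"); save(f,"w11.png",None,1.5); print(tool()[2]["force"],tool()[2]["position"])
f=grab_frame("side"); save(f,"s11.png",(150,150,310,300),4)
E
```

```text
clock: 17.42
position: [0.598, 0.1311, 0.0319]
tool_rot: [-0.222, 1.57, -1.699]
force: [-0.5, -5.4, 2.6]
grip_width: 0.0332
clock: 18.05
position: [0.598, 0.1315, 0.0317]
tool_rot: [2.56, 1.571, 1.083]
force: [-0.4, 0.4, 0.8]
grip_width: 0.0469
[-0.01271656 -0.19029821  0.36898517] [0.59798142 0.13144764 0.03171761]
```

View pics/w11.png

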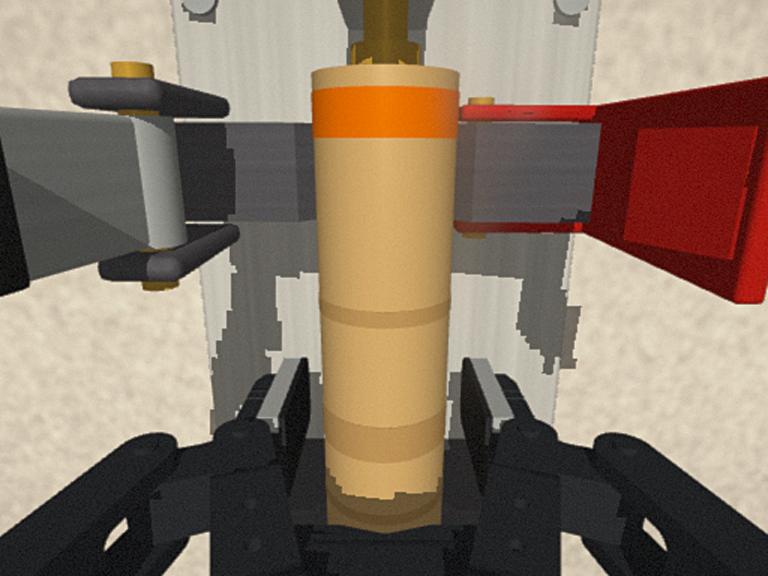

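View pics/s11.png

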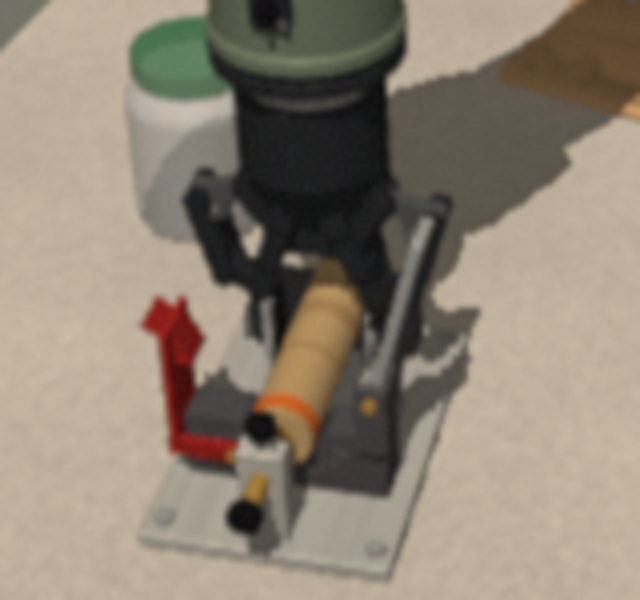

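The core rests against the stop. Next I'll locate the clamp V along y relative to the TCP, for the strap work.

```bash
python3 - <<'E'
from h import *
np.set_printoptions(precision=2,suppress=True)
f=grab_frame("wrist"); p,R,s=tool()
def T(u,v,z): return R.T@(plane(f,u,v,z)-p)*1000
print("V far/near",T(180,122.5/1.5,.048),T(180,221/1.5,.048), T(360,122.5/1.5,.048),T(360,221/1.5,.048))
print("core end",T(256.7,66/1.5-.5,.067), "lugs",T(150/1.5,93/1.5,.085),T(150/1.5,267/1.5,.085))
# strap ends seen from side + strap tip in side view
print(p, R)
print("strap angle cand:")
g=grab_frame("side"); save(g,"s12.png",(225,190,275,270),10)
H=p+R@np.array([0,0,0])
for th in (1.5,1.6,1.7,1.85):
    # holder origin
    yh=-5; o=p-R@np.array([0,0,-1.])*(yh/1000); o[2]=0
    X=o+ R[:,1]*(-.046+.096*np.cos(th)) - R[:,2]*.06+np.array([0,0,.076+.096*np.sin(th)])
    print(th,proj(g,X))
X=o+ R[:,1]*(-.046) - R[:,2]*.06+np.array([0,0,.076]);print("hinge",proj(g,X))
E
```

```text
V far/near [-16.3  -26.43 -76.68] [-16.3  -27.99 -52.96] [-16.3   38.4  -76.68] [-16.3   40.52 -52.96]
core end [-35.3    1.17 -86.82] lugs [-53.3  -38.08 -80.17] [-53.3  -42.11 -50.25]
[0.6  0.13 0.03] [[-0.    1.    0.09]
 [ 0.    0.09 -1.  ]
 [-1.   -0.   -0.  ]]
strap angle cand:
1.5 [238.66 203.75]
1.6 [243.71 204.23]
1.7 [248.78 205.15]
1.85 [256.29 207.3 ]
hinge [243.86 244.26]
```

View pics/s12.png

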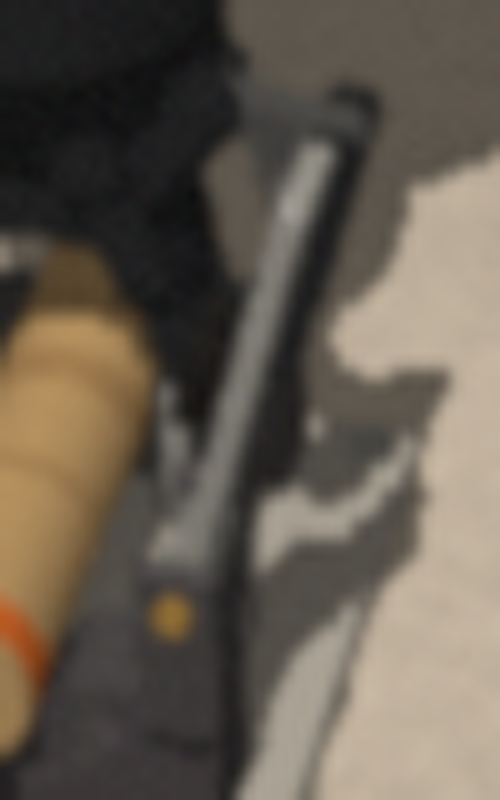

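Strap tip in side view at (257,205), hinge (242,251), so the strap is at about 1.8 rad; TCP is at holder y ≈ −5. I'll lift out, go round to −x of the strap and close the fingers.

```bash
python3 -m pendant '[[-8,0,0,0],[-30,0,0,0],[-50,0,0,0],[-50,0,0,0],[-32,0,0,0],[0,0,0,0]]' 0.1
python3 -m pendant '[[0,-30,0,0],[0,-45,0,0],[0,-45,0,0],[0,0,-25,0],[0,0,-30,0],[0,0,-10,0],[0,0,0,0],[0,0,0,0]]' -1 40
python3 - <<'E'
from h import *
np.set_printoptions(precision=4,suppress=True)
f=grab_frame("wrist"); save(f,"w13.png",None,1.5); p,R,s=tool(); print(p,s["force"],s["grip_width"])
f=grab_frame("side"); save(f,"s13.png",(150,120,350,300),4)
f=grab_frame("top"); save(f,"t13.png",None,1.5)
E
```

```text
clock: 19.0
position: [0.599, 0.1317, 0.2048]
tool_rot: [1.687, 1.566, 0.21]
force: [0.4, 0.3, -1.1]
grip_width: 0.0469
clock: 20.0
position: [0.4725, 0.1838, 0.2015]
tool_rot: [-0.722, 1.57, -2.2]
force: [0.4, -0.4, 0.5]
grip_width: 0.0003
[0.4726 0.1838 0.2015] [-0.6982 -0.2447  0.5218] -1.639444113754477e-05
```

View pics/w13.png

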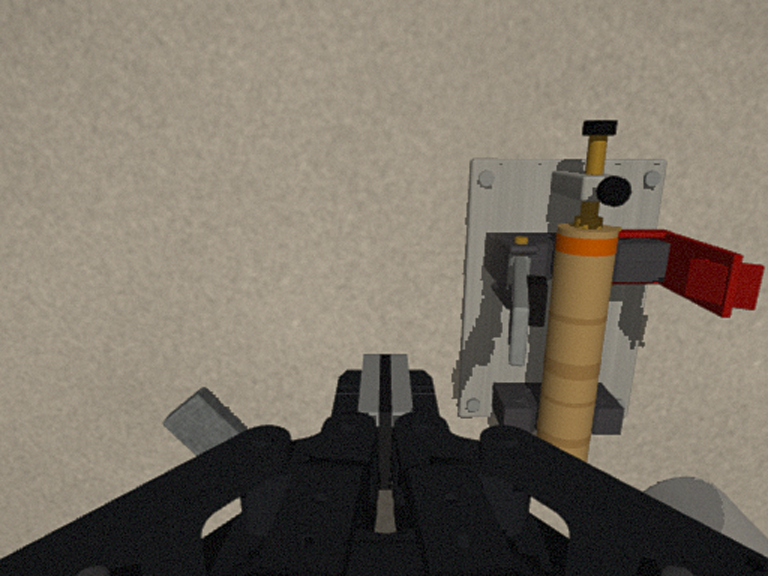

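View pics/s13.png

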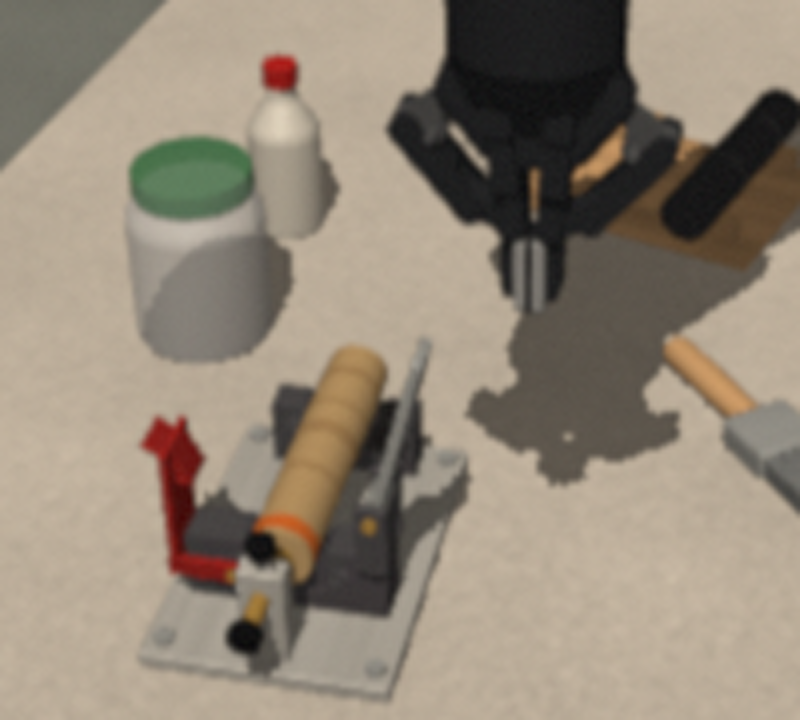

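Fingers closed at (385,355) on the 1.5x wrist view, the strap to the right at (520,250–365), everything undisturbed. Working out holder coordinates of the TCP:

```bash
cat >> h.py <<'E'
P0=np.array([.5981,.1314]); 
def hc():
    p,R,s=tool(); f=-R[:2,2]; l=R[:2,1]; d=(p[:2]-P0)*1000
    return np.round([d@l, d@f-4.8, p[2]*1000],1), np.round(s["force"],1), round(s["clock"],2)
E
python3 -c "
from h import *
print(hc())"
```

```text
(array([-120.1,   59.2,  201.7]), array([-0.9,  0. , -0.1]), 20.15)
```

View pics/t13.png

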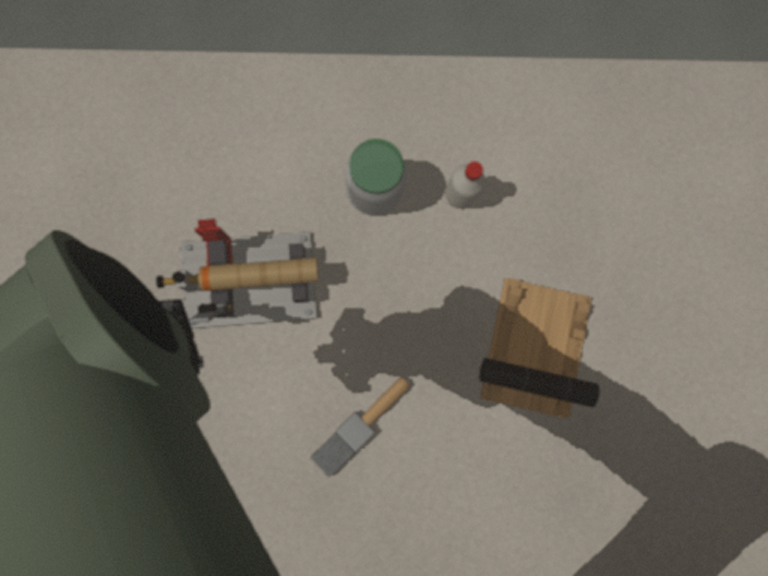

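Down to z 142, then push toward +x to bring the strap upright.

```bash
python3 -m pendant '[[30,0,-0.8,0],[30,0,0,0],[0,8,0,0],[0,10,0,0],[0,8,0,0],[0,8,0,0],[0,8,0,0],[0,8,0,0],[0,8,0,0],[0,7,0,0],[0,0,0,0]]'
python3 - <<'E'
from h import *
print(hc())
f=grab_frame("side"); save(f,"s14.png",(150,120,350,300),4)
f=grab_frame("wrist"); save(f,"w14.png",None,1.5)
E
```

```text
clock: 21.52
position: [0.5375, 0.1918, 0.1416]
tool_rot: [2.811, 1.571, 1.334]
force: [-0.2, -0.5, -0.1]
grip_width: -0.0001
(array([-54.8,  61. , 141.6]), array([-0.2, -0.5, -0.1]), 21.52)
```

View pics/s14.png

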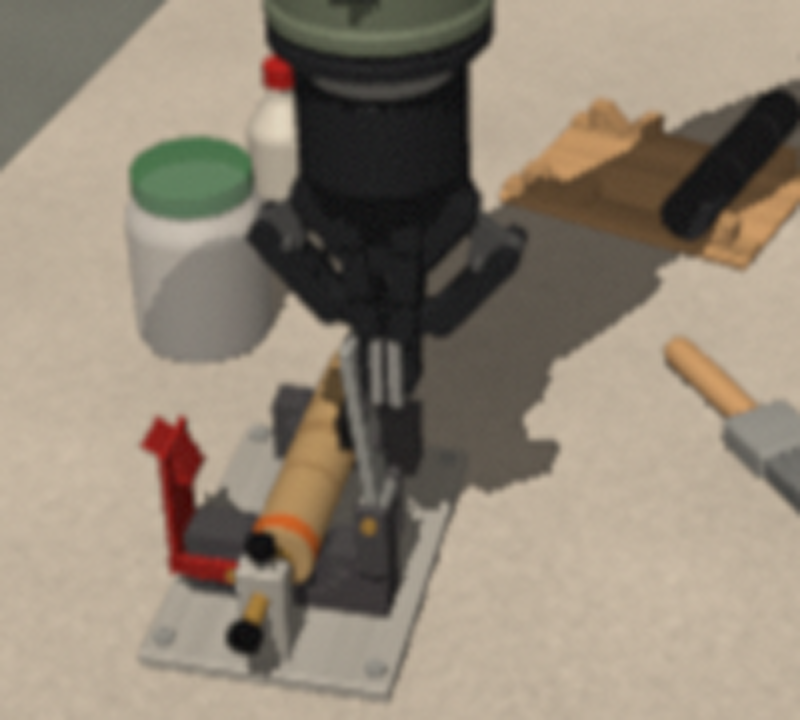

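View pics/w14.png

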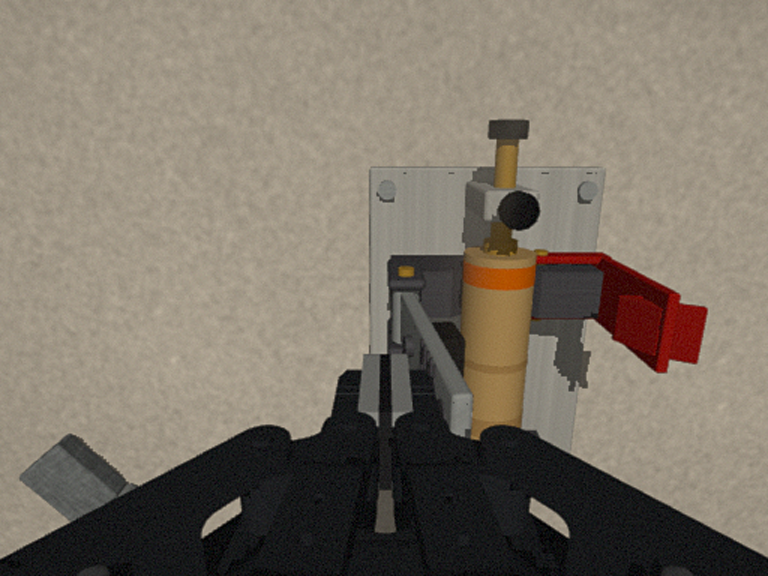

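The strap is past upright and the fingers are behind it. Continuing along the arc.

```bash
python3 -m pendant '[[1,7,0,0],[1.5,7,0,0],[1.5,7,0,0],[1.5,6,0,0],[2,6,0,0],[3,5,0,0],[3.5,5,0,0],[4,4,0,0],[4.5,4,0,0],[4.5,4,0,0],[4.5,3,0,0],[0,0,0,0]]'
python3 - <<'E'
from h import *
print(hc())
f=grab_frame("side"); save(f,"s15.png",(150,120,350,300),4)
E
```

```text
clock: 23.12
position: [0.5948, 0.1971, 0.1097]
tool_rot: [-1.443, 1.57, -2.92]
force: [-0.0, -0.2, -0.1]
grip_width: 0.0001
(array([  2.8,  60.9, 109.7]), array([-0. , -0.2, -0.1]), 23.12)
```

View pics/s15.png

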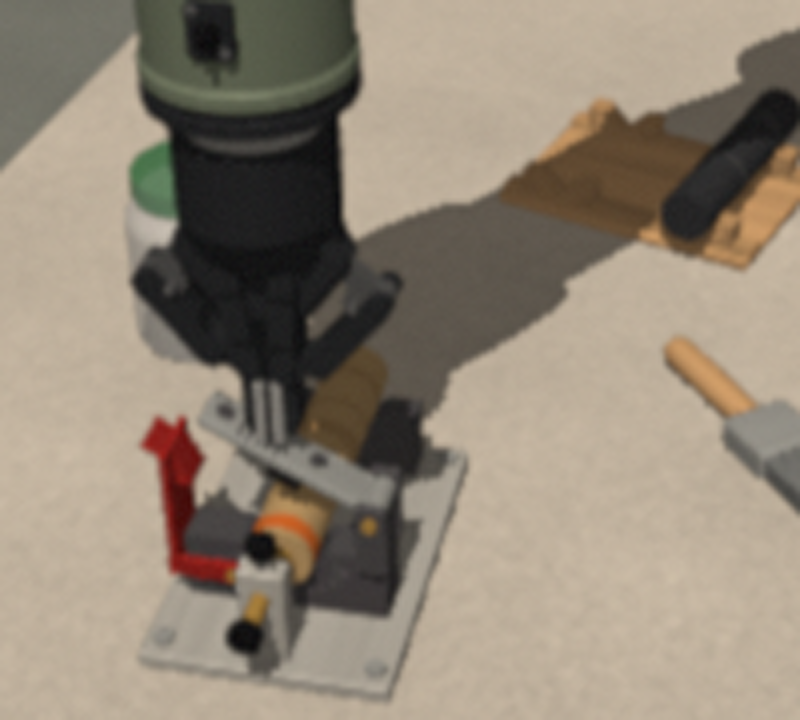

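```bash
python3 -m pendant '[[4,2.5,-0.3,0],[4,2.5,-0.3,0],[4,2.5,-0.3,0],[3,2,0,0],[3,2,0,0],[3,2,0,0],[0,0,0,0]]'
python3 - <<'E'
from h import *
print(hc())
f=grab_frame("side"); save(f,"s16.png",(170,170,290,290),6)
f=grab_frame("wrist"); save(f,"w16.png",None,1.5)
E
```

```text
clock: 24.05
position: [0.6082, 0.1994, 0.089]
tool_rot: [-1.862, 1.571, 2.944]
force: [0.0, 0.6, 0.1]
grip_width: 0.0005
(array([16.4, 61.9, 89. ]), array([0. , 0.6, 0.1]), 24.05)
```

View pics/s16.png

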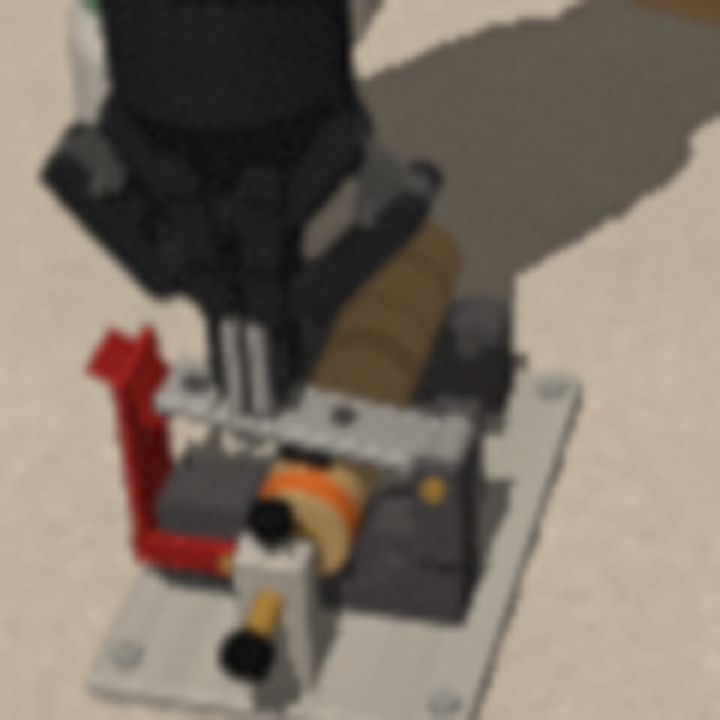

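View pics/w16.png

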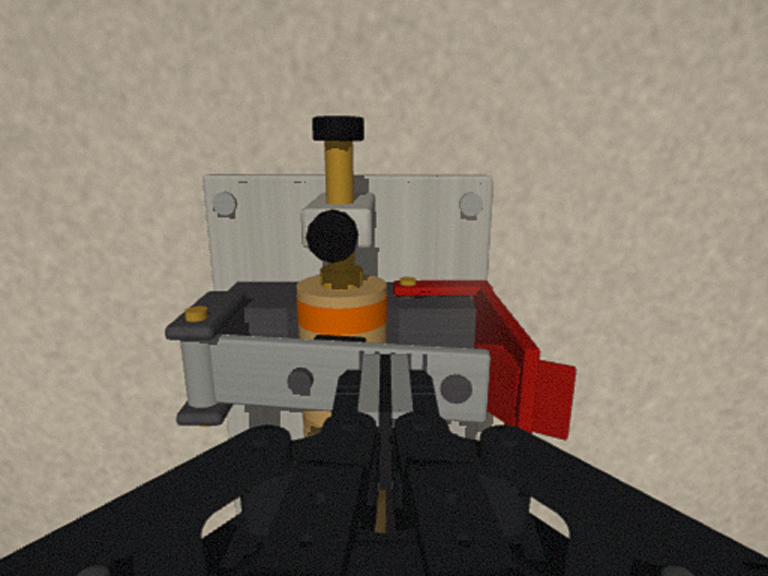

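The strap is nearly level under the fingertips, its end at the catch's nose (1.5x: (490,380)), the core unmoved. Now pressing slowly and watching the force.

```bash
python3 -m pendant '[[1,1.5,0,0],[1,1,0.8,0],[1,0,0.8,0],[1,0,0,0],[0,0,0,0]]'; python3 -m pendant '[[0.7,0,0,0],[0.7,0,0,0],[0,0,0,0]]';  python3 -m pendant '[[0.5,0,0,0],[0.5,0,0,0],[0,0,0,0]]'; python3 -c "
from h import *
print(hc())"
```

```text
clock: 24.78
position: [0.611, 0.1981, 0.0853]
tool_rot: [1.876, 1.57, 0.399]
force: [0.4, 2.8, 2.8]
grip_width: -0.0
clock: 25.15
position: [0.611, 0.198, 0.0839]
tool_rot: [1.653, 1.57, 0.175]
force: [2.1, 2.0, 4.7]
grip_width: 0.0001
clock: 25.52
position: [0.6108, 0.1978, 0.0828]
tool_rot: [0.031, 1.571, -1.446]
force: [1.8, 0.8, 6.1]
grip_width: 0.0001
(array([18.9, 60.2, 82.8]), array([1.8, 0.8, 6.1]), 25.52)
```

```bash
python3 -m pendant '[[0.5,0,0,0],[0.5,0,0,0],[0,0,0,0]]'; python3 -m pendant '[[0.5,0,0,0],[0.5,0,0,0],[0,0,0,0]]'; python3 - <<'E'
from h import *
print(hc())
f=grab_frame("wrist"); save(f,"w17.png",(100,180,400,310),2.6)
f=grab_frame("side"); save(f,"s17.png",(170,170,290,290),6)
E
```

```text
clock: 25.9
position: [0.6109, 0.1979, 0.0819]
tool_rot: [1.218, 1.571, -0.26]
force: [3.2, 1.4, 5.3]
grip_width: -0.0004
clock: 26.28
position: [0.6111, 0.1978, 0.081]
tool_rot: [1.359, 1.57, -0.118]
force: [3.0, 1.0, 6.2]
grip_width: 0.0
(array([19.1, 60.1, 81. ]), array([3. , 1. , 6.2]), 26.27)
```

View pics/w17.png

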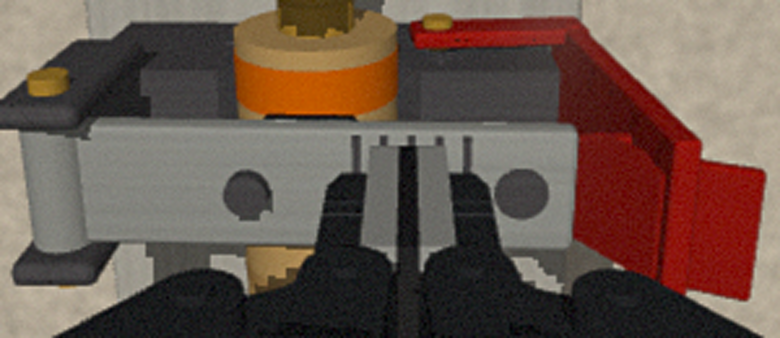

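View pics/s17.png

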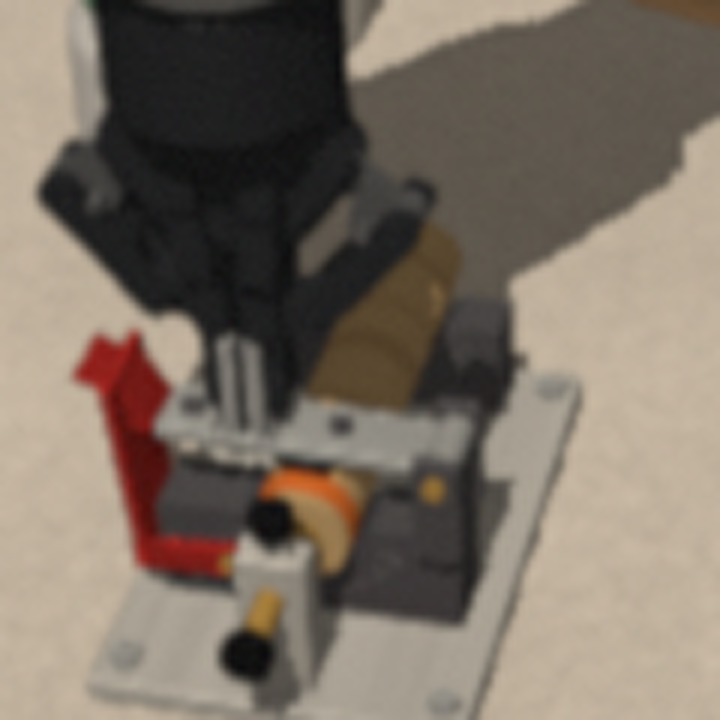

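The fingertips are on the ribbed area and the catch is pushed outward (not yet snapped). Continuing.

```bash
python3 -m pendant '[[0.5,0,0,0],[0.5,0,0,0],[0,0,0,0]]'; python3 -m pendant '[[0.5,0,0,0],[0,0,0,0]]';python3 -m pendant '[[0.5,0,0,0],[0,0,0,0]]'
```

```text
clock: 26.75
position: [0.6111, 0.1979, 0.08]
tool_rot: [1.412, 1.57, -0.066]
force: [2.0, -0.0, 6.7]
grip_width: -0.0001
clock: 27.0
position: [0.6111, 0.1978, 0.0796]
tool_rot: [1.424, 1.57, -0.053]
force: [2.5, 0.3, 7.2]
grip_width: -0.0001
clock: 27.25
position: [0.6112, 0.1979, 0.0791]
tool_rot: [1.442, 1.57, -0.035]
force: [2.2, -0.1, 7.3]
grip_width: 0.0001
```

```bash
python3 -m pendant '[[0.4,0,0,0],[0,0,0,0]]'; python3 -m pendant '[[0.4,0,0,0],[0,0,0,0]]';python3 -m pendant '[[0.3,0,0,0],[0,0,0,0]]';python3 - <<'E'
from h import *
print(hc())
f=grab_frame("wrist"); save(f,"w18.png",(100,180,400,310),2.6)
f=grab_frame("side"); save(f,"s18.png",(170,170,290,290),6)
E
```

```text
clock: 27.5
position: [0.6111, 0.1979, 0.0788]
tool_rot: [1.514, 1.57, 0.037]
force: [1.8, -0.3, 9.6]
grip_width: -0.0002
clock: 27.75
position: [0.6112, 0.1979, 0.0784]
tool_rot: [1.449, 1.57, -0.028]
force: [1.9, 0.3, 10.5]
grip_width: -0.0002
clock: 28.0
position: [0.6112, 0.1979, 0.0781]
tool_rot: [1.454, 1.57, -0.024]
force: [2.3, 0.8, 8.3]
grip_width: 0.0
(array([19.2, 60.1, 78.1]), array([2.3, 0.8, 8.3]), 28.0)
```

View pics/w18.png

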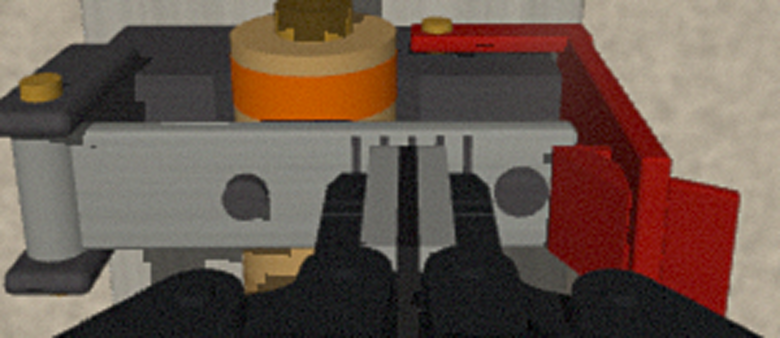

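View pics/s18.png

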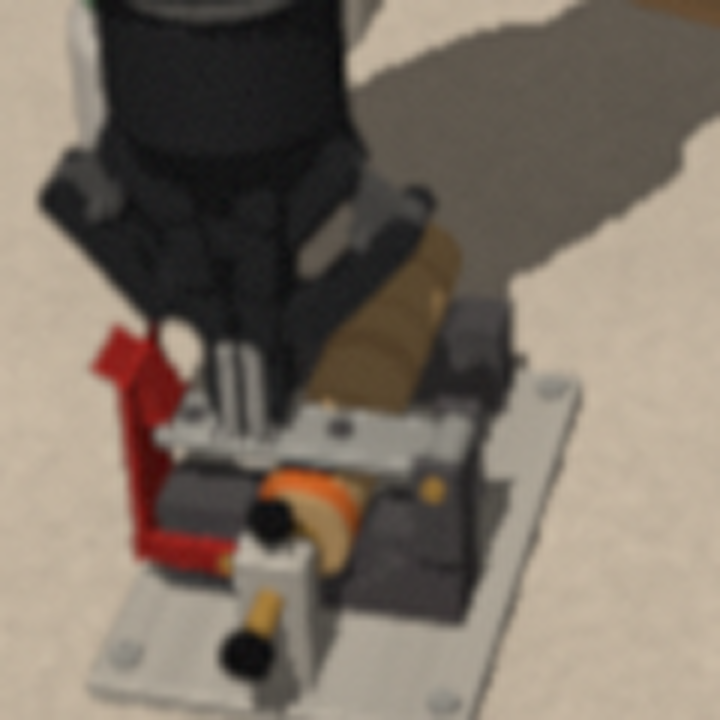

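The catch's red nose now overlaps the strap's end ((550–630,150–240) in the crop) and is upright again, so it has snapped. I'll lift off gently.

```bash
python3 -m pendant '[[-0.5,0,0,0],[-1,0,0,0],[-2,0,0,0],[-5,0,0,0],[-15,0,0,0],[-30,0,0,0],[-40,0,0,0],[0,0,0,0]]'; python3 -m pendant '[[-30,-30,10,0],[-40,-50,20,0],[0,-60,0,0],[0,-60,0,0],[0,-40,0,0],[0,0,0,0],[0,0,0,0]]'
python3 - <<'E'
from h import *
print(hc())
f=grab_frame("top"); save(f,"t19.png",(95,125,235,225),5.5)
g=grab_frame("side"); save(g,"s19.png",(170,170,290,290),6)
save(f,"t19f.png",None,1.5)
E
```

```text
clock: 29.1
position: [0.6122, 0.1986, 0.1751]
tool_rot: [1.812, 1.566, 0.335]
force: [0.4, -0.6, 0.1]
grip_width: -0.0001
clock: 29.98
position: [0.3785, 0.1474, 0.2388]
tool_rot: [1.652, 1.57, 0.174]
force: [0.8, 1.6, 0.2]
grip_width: 0.0001
(array([-217.1,   31.6,  238.8]), array([0.8, 1.6, 0.2]), 29.98)
```

View pics/t19.png

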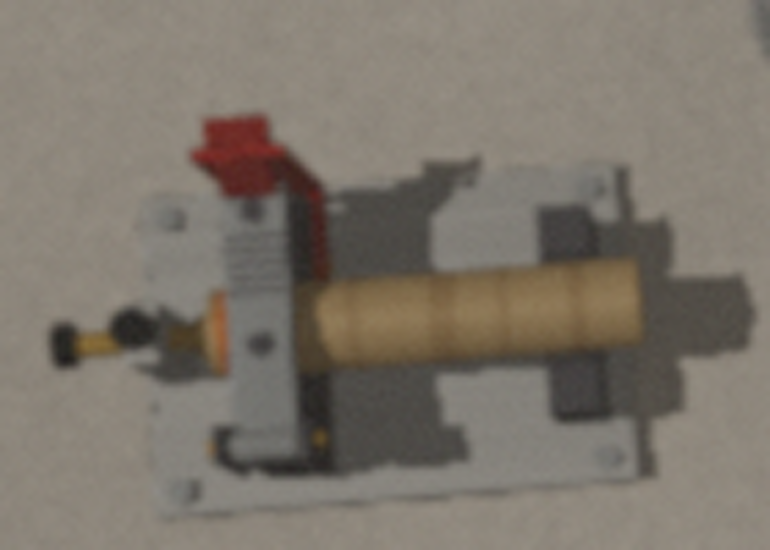

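View pics/s19.png

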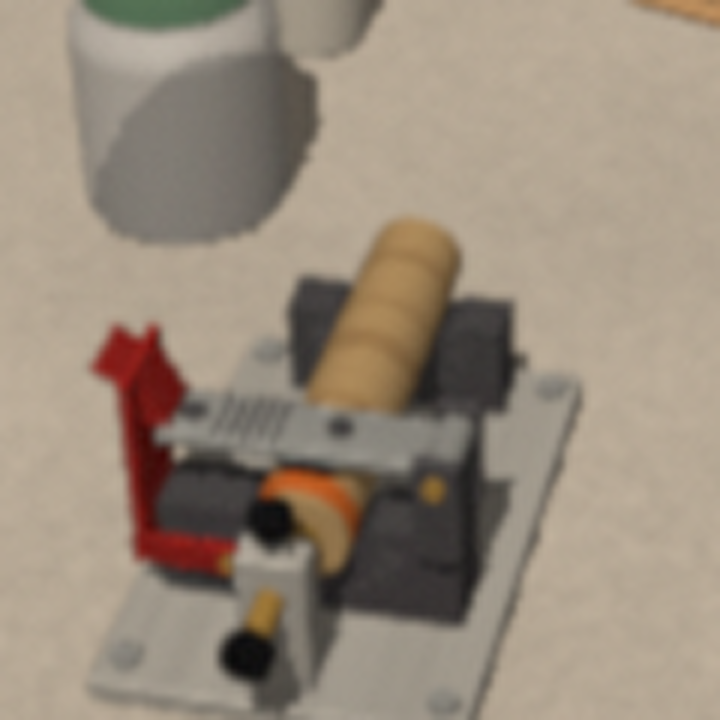

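View pics/t19f.png

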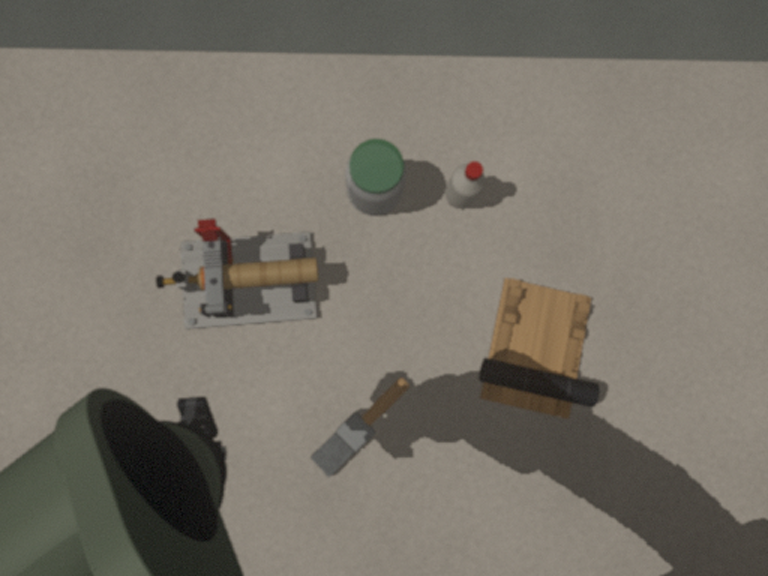

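The strap stayed down after release, with the catch nose over its end. The core's back end is at the same pixel as before clamping, (317,268) at 1.5x, and the bystanders have not moved. Handing in.

```bash
python3 -c "
from workcell import job_done
print(job_done())"
```

```text
the job is handed in; nothing more can be done
None
```

The sandstone core is clamped in the holder and the job is handed in at about 30 s; no verdict was reported.

- **Placing the core:** I gripped it near its middle, lowered it into both Vs and released it. After regripping at 20 N, I slid it to the stop. The measured push against the stop was about 7 N, and I eased off before letting go.
- **Slide drag:** partway through the slide, the gripper was pressing the core down by roughly 10 N against the Vs and dragging at about 8 N. I raised it 0.6 mm and carried on. This was below the 25 N limit by my force readings, but the V contact force is not measured directly.
- **Clamping:** the closed fingers swung the strap over and pressed it down at about 10.5 N peak. The catch then sprang back and the force fell to 8 N.
- **Last checks:** after retreating, the top and side pictures show the strap level with the red catch nose over its end, and the bystanders where they were. The core's back end is at the same pixel as before clamping.
- **Not measured:** the joint angles and the pad force, which I judged only from the pictures. The wrist camera read 1–2 mm off sideways, and I corrected for that using the held core. No check failed.

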